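Refit the grinding rotor of a laboratory mill

TASK

The sample mill has been cleaned; put its grinding rotor together again. Slide the white grinding disc onto the mill's upright post and turn it by feel, under light pressure, until its slots drop over the two drive dogs and it sits fully home; then put the brass spacer on it, and last set the red clamp ring over the stud's head, press it down against the hub spring, turn it clockwise (seen from above) to its stop and let it spring up into its locking notches. Work gently: press with no more than about 15 N, or the ceramic disc cracks, and do not force the ring past its stop. Leave the brush, the sample vial and the moisture dish where they stand.

Things in the scene. Friction and masses are not known exactly. Their poses are not given: they have to be found in the camera images.
- mill: Bench mill, fixed: light grey base 170 x 200 mm, 62 mm high, steel deck up to z = 72 mm. Origin: on the bench under the base's centre; z up, -x is the front with switch and dial. Post, hub, dogs and stud stand on the z axis and turn as one, held by a stiff gearbox (over 2 N m). The line through dogs and lugs stands up to 35 degrees either way from the mill's x axis; no reading gives that angle.
- hub_seat (a point): Centre of the drive hub's flat seat (42 mm across), 100 mm above the bench; axes as the mill's, not the hub's. Two opposite dogs on it beside the post: 28 degrees wide, out to 19.5 mm from the axis, 7 mm high. The hub is sprung: it yields from about 2 N, then 1 mm per 1.2 N, with a hard stop 7 mm down.
- post_top (a point): Top of the mill's post, 122 mm above the bench; axes as the mill's. The post is 26 mm across, its top 3 mm tapered to 20 mm. A stud 10 mm thick rises from its centre.
- stud_head (a point): On the stud's axis, level with the top of its two lugs, 143.5 mm above the bench; axes as the mill's. The lugs lie exactly above the dogs, 24 degrees wide, out to 12 mm from the axis, 5 mm high (undersides at 138.5 mm). The stud's tip is at 146.5 mm.
- grinding_disc_center (a point): Grinding disc, loose: white ceramic, 60 mm across, 14 mm thick, bore 28.6 mm, 0.1 to 0.21 kg. The point is its centre, half-way up; z up. Two slots through it, open to the bore, along its +x and -x, 40 degrees wide, out to 21 mm: they fit the dogs with 6 degrees of play either way. Resting on top of the dogs its centre is 114 mm above the bench; home, 107 mm.
- spacer_center (a point): Spacer, loose: plain brass ring, 44 mm across, 16 mm high, bore 28.6 mm, 0.06 to 0.13 kg. The point is its centre, half-way up; z up. On the seated disc its centre is 122 mm above the bench.
- clamp_ring_center (a point): Clamp ring, loose: red, ribbed, 50 mm across, 14 mm high, 0.07 to 0.14 kg. The point is its centre, 7 mm above its underside; z up. Its hole (13.4 mm) takes the stud; two openings beside the hole, along its +x and -x (white dots), 52 degrees wide, out to 14.5 mm, let the lugs pass with 14 degrees of play. Laid on the spacer with the lugs in the openings, its centre is 137 mm above the bench.
- clamp_ring_top (a point): Centre of the clamp ring's upper face, 14 mm above its underside. Two notches 1.5 mm deep, 48 degrees wide, lie 75 degrees counter-clockwise from the openings, each ended by a stop 5 mm high. To lock: push the ring 5.5 to 7 mm down from rest on the spacer (8 to 11 N), turn it clockwise 75 to 87 degrees till the lugs meet the stops, let it rise 1.5 mm: its centre is then at 133 mm.
- moisture_dish: Aluminium moisture dish with lid, 61 mm across, 26 mm high, standing to the left of the mill; leave it alone. Origin under its centre.
- brush: Flat bench brush, 168 x 39 x 11 mm, lying behind the loose parts; leave it alone. Origin under its centre.
- sample_vial: Sample vial with white cap, 33 mm across, 78 mm high, standing behind the loose parts; leave it alone. Origin under its centre.
Mind the look-alikes: they are no part of the job. What is shaped like the part that bears grinding_disc_center but green is not meant.

How it is judged (in metres and radians):
On the way, in this order (a step that is already met when the one before it is completed fails the run):
1. the grinding disc sits home over the drive dogs, let go (z of grinding_disc_center in the frame of mill between 0.104 and 0.109 m and horizontal distance between grinding_disc_center and mill below 0.004 m and angle between grinding_disc_center's own z axis and vertical below 0.06 rad and contact force between the fingers and grinding_disc below 0.2 N), for 0.2 s.
2. the spacer lies on the seated disc, let go (z of grinding_disc_center in the frame of mill between 0.104 and 0.109 m and horizontal distance between each of grinding_disc_center, spacer_center and mill below 0.004 m and angle between each of grinding_disc_center, spacer_center's own z axis and vertical below 0.06 rad and z of spacer_center in the frame of mill between 0.119 and 0.1245 m and contact force between the fingers and spacer below 0.2 N), for 0.2 s.
At the end, for the whole second after the job is handed in: Disc, spacer, ring on the post in this order, level (3.4 deg), within 4 mm of its axis, let go, at rest; lugs in the ring's notches (ring turned over 52 deg); centres above the bench: disc 101.5 to 104.8 mm, spacer 116.5 to 119.8 mm, ring 132.2 to 134.5 mm (z of grinding_disc_center in the frame of mill between 0.1015 and 0.1048 m and horizontal distance between each of grinding_disc_center, spacer_center, clamp_ring_center and mill below 0.004 m and angle between each of grinding_disc_center, spacer_center, clamp_ring_center's own z axis and vertical below 0.06 rad and z of spacer_center in the frame of mill between 0.1165 and 0.1198 m and z of clamp_ring_center in the frame of mill between 0.1322 and 0.1345 m and angle between the x axis of clamp_ring_center and the x axis of grinding_disc_center, either way round above 0.9 rad and contact force between the fingers and grinding_disc below 0.2 N and contact force between the fingers and spacer below 0.2 N and contact force between the fingers and clamp_ring below 0.2 N and linear speed of clamp_ring below 0.01 m/s); the robot touches nothing.
It fails at once if the grinding disc is pressed or forced against the mill with more than 40 N (contact force between grinding_disc and mill above 40 N).
It fails at once if the clamp ring is forced against the mill's stud or lugs with more than 80 N (contact force between clamp_ring and mill above 80 N).
It fails at once if the lidded aluminium moisture dish is moved by more than 20 mm (distance of moisture_dish from where it was at the start of the episode above 0.02 m).
It fails at once if the bench brush is moved by more than 20 mm (distance of brush from where it was at the start of the episode above 0.02 m).
It fails at once if the sample vial is moved by more than 20 mm (distance of sample_vial from where it was at the start of the episode above 0.02 m).
It also fails if it takes over 72 s, if anything falls off the work surface, if the arm or the gripper's body presses on something with over 40 N, if the wrist force passes 120 N, or if a joint passes its speed limit or range.

ROBOT

A 6-joint arm with a two-finger parallel gripper is mounted at the origin on a cart in front of the work surface, level with it; the furniture and walls round the work are solid. World frame = base frame: x ahead of the robot, y to its left, z up, the work surface at z = 0. Lengths are in mm, angles in rad, forces in N, time in s.
With the tool pointing down it reaches from about 350 to 875 mm from the base axis. Payload 4.2 kg.
Tool frame: the origin (TCP) lies at the very end of the fingers, on their centre line; the grasp point (between the pads) lies arm.hold_point_z behind it (arm.hold_point_z is the distance from the TCP to the grasp point, in mm); y points along the fingers, x is the direction in which the jaws open and shut, and the axes are right-handed (so a half turn about y gives the same grasp; the last joint's range is limited). The gripper opens to 85 mm and grips with 20 to 120 N. Pads are 22 mm wide; open, the fingers measure 114 mm over their backs; the gripper's body (76 mm by 85 mm) begins 54 mm behind the grasp point. The pads swing forward as they close: fully open they stand 13 mm farther back than shut.
Start: joints at [1.462, 0.385, 0.008, 0, -1.194, -0.259], TCP at [224.694, 583.191, 231.312] pointing down, gripper open.
Joint ranges: [-3.14, 3.14], [-1.21, 2.06], [-1.07, 1.41], [-3.16, 2.05], [-2.99, -0.16], [-3.1, 3.1]. Speed limits (rad/s): [2.79, 2.79, 3.14, 3.14, 3.14, 3.14].

INTERFACE

Orientations are given as a unit quaternion [x, y, z, w].
In Python, from bench import arm gives the robot as it stands.
- The arm moves only by the shell command python3 -m creep 'ROWS'. ROWS is JSON, a list of rows, each a list of 3 entries, a list of its own where there are three numbers: the shift along the world's x, y, z in mm, then the turn, a rotation vector about the world's x, y, z in rad, then the gripper command: -1 is shut, 1 is fully open, values between are in proportion. In form: [[[dx, dy, dz], [wx, wy, wz], jaw], ...]. A call has 1 to 12 rows; each row is the pose to reach, as a shift and turn from the pose commanded when the call began; what a row does not reach only later rows make up. A row lasts 1/12 s, in which the tool goes at most 41.7 mm and 7.16 degrees, less where a joint would pass 70% of its speed; a pose out of reach is approached as far as the arm can. A call with a gripper value outside its range is refused whole. The fingers move at their own pace and stop on an object; the grip force is fixed at half the most. Time passes only in rows, so rows that repeat a pose let the fingers close. It gives the time, the measured TCP pose, the force and the opening at its end, in the units of the state.
- arm.read_state(): the state, without advancing time (a new reading comes with each control period).
- arm.get_image(name): name is "scene" or "top"; returns (picture, depth): 400x640x3 uint8, red, green, blue; 400x640 float32, mm along the optical axis (not along the pixel's ray), 0 where there is no reading.
- arm.camera_params(name): a dict with "camera_matrix" (3x3 intrinsics, pixels), "extrinsics" (4x4, takes a point from world to camera coordinates). Camera axes: x right, y down, z forward; pixel columns grow to the right and rows downward; lengths in mm; the calibration is good to about 2 mm. A picture is of the moment at which its call begins. camera_params takes no time and is no camera call.
- arm.job_done(): hands the job in, once; it reports no verdict.
The state is a dict: "clock": time; "joints": joint angles; "joint_vel": joint speeds; "joint_efforts": joint torques, N m; "position": TCP position; "ee_rot": TCP orientation; "contact_force": force on the tool from outside, world axes, zero at the start; "wrist_torque": the same for the moment, N m; "gripper_width": finger opening in mm.
Only numpy, scipy, OpenCV 4.12 (cv2) and the standard library are available. Lean on these libraries where they do the work, as an engineer would, in place of code of your own. Each camera call takes 0.05 s, during which the arm holds its last target.

## Working session

There is one attempt and no reset: what is moved stays moved. The work goes in short steps, Python scripts to look and compute and a shell command to move; the robot and the scene stay as the last step left them, time stands still between calls to the robot, and variables do not carry over. Pictures are saved under pics/ and viewed, and the job is handed in when it is done.

```bash
mkdir -p pics; ls
cat > h.py <<'E'
import numpy as np,cv2
from bench import arm
def snap(name,fn):
    im,d=arm.get_image(name)
    cv2.imwrite('pics/'+fn+'.png',im[:,:,::-1]); np.save('pics/'+fn+'.npy',d); return im,d
def pts(name,d):
    p=arm.camera_params(name);K=np.array(p['camera_matrix']);E=np.array(p['extrinsics'])
    v,u=np.mgrid[0:400,0:640]
    c=np.stack([(u-K[0,2])/K[0,0]*d,(v-K[1,2])/K[1,1]*d,d],-1)
    return (c-E[:3,3])@E[:3,:3]
E
python3 - <<'E'
from h import *
for n in('scene','top'):
    snap(n,n+'0'); p=arm.camera_params(n); print(n,p)
print(arm.read_state(),arm.hold_point_z)
E
```

```text
pics
scene {'camera_matrix': array([[441.8391418 ,   0.        , 323.22228789],
       [  0.        , 441.8391418 , 200.07821748],
       [  0.        ,   0.        ,   1.        ]]), 'extrinsics': array([[ 8.32985133e-01, -5.53063273e-01, -1.60245177e-02,
        -4.68406543e+02],
       [-4.41850442e-01, -6.47494071e-01, -6.20902258e-01,
         3.49327132e+02],
       [ 3.33022455e-01,  5.24282790e-01, -7.83724187e-01,
         1.03719095e+03],
       [ 0.00000000e+00,  0.00000000e+00,  0.00000000e+00,
         1.00000000e+00]])}
top {'camera_matrix': array([[371.37471427,   0.        , 323.92518749],
       [  0.        , 371.37471427, 197.76832386],
       [  0.        ,   0.        ,   1.        ]]), 'extrinsics': array([[-5.96698777e-03, -9.99932458e-01, -9.97364229e-03,
         3.46015239e+01],
       [-9.83933073e-01,  7.65066877e-03, -1.78373694e-01,
         6.01125595e+02],
       [ 1.78437952e-01,  8.74904286e-03, -9.83912268e-01,
         1.08719395e+03],
       [ 0.00000000e+00,  0.00000000e+00,  0.00000000e+00,
         1.00000000e+00]])}
{'clock': 0.1, 'joints': array([ 1.46166103e+00,  3.85512161e-01,  6.74284342e-03, -4.23862216e-04,
       -1.19399043e+00, -2.58643781e-01]), 'joint_vel': array([-0.00112581, -0.00283859,  0.00259545,  0.00077709, -0.00038062,
       -0.0011916 ]), 'joint_efforts': array([-9.67827473e-04, -3.93316376e+01,  1.88931763e+01,  4.19801205e+00,
       -2.53793834e-03,  3.91759542e-06]), 'position': array([224.48854115, 582.73076283, 230.30530952]), 'ee_rot': array([ 0.40065512, -0.58259311,  0.58346368, -0.39953832]), 'contact_force': array([-0.11715435, -0.09850399,  0.28064163]), 'wrist_torque': array([0.01550956, 0.02403624, 0.01357307]), 'gripper_width': 85.0298682170342} 18.700000000000003
```

View pics/scene0.png

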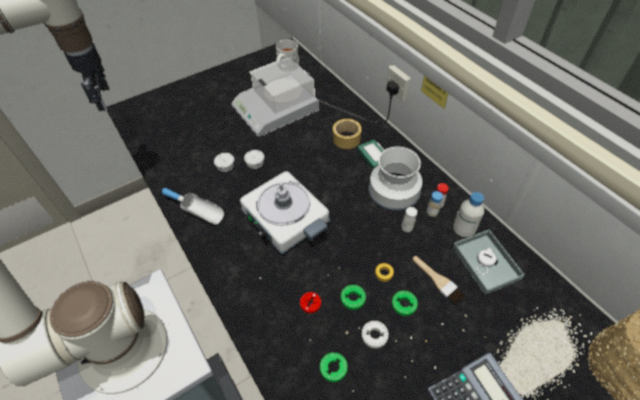

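View pics/top0.png

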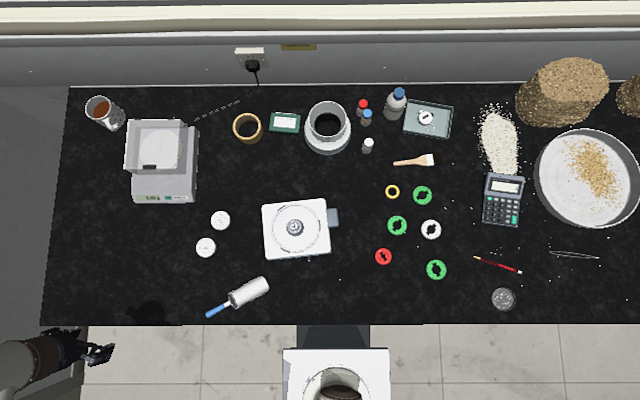

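The scene view shows the mill at (284,207), white disc (375,334), brass spacer (384,271) and red ring (310,301), with three green discs nearby. In the top view they are at (296,228), (431,229), (392,191) and (383,256). Next I'll zoom in and measure.

Run:
```python
from h import *
im=cv2.imread('pics/top0.png');s=cv2.imread('pics/scene0.png')
a=cv2.resize(im[170:285,360:460],None,fx=4,fy=4,interpolation=cv2.INTER_CUBIC)
b=cv2.resize(im[195:265,255:345],None,fx=4,fy=4,interpolation=cv2.INTER_CUBIC)
c=np.zeros((470,780,3),np.uint8);c[:460,:400]=a;c[:280,405:765]=b;cv2.imwrite('pics/z1.png',c)
a=cv2.resize(s[255:355,290:420],None,fx=3,fy=3,interpolation=cv2.INTER_CUBIC)
b=cv2.resize(s[170:250,235:335],None,fx=4,fy=4,interpolation=cv2.INTER_CUBIC)
c=np.zeros((330,800,3),np.uint8);c[:300,:390]=a;c[:320,400:800]=b;cv2.imwrite('pics/z2.png',c)
for n,regs in(('top',dict(disc=(415,213,448,245),spacer=(382,181,403,202),ring=(372,246,396,268),g1=(410,183,435,208),g2=(385,213,410,238))),('scene',dict(disc=(355,316,393,352),spacer=(372,261,397,283),ring=(296,288,325,315)))):
    P=pts(n,np.load(f'pics/{n}0.npy'))
    for k,(x0,y0,x1,y1) in regs.items():
        q=P[y0:y1,x0:x1].reshape(-1,3)
        z=q[:,2];m=z>8;t=z>np.percentile(z[m],60)-2
        tp=q[m&t]
        (cx,cy),r=cv2.minEnclosingCircle(tp[:,:2].astype(np.float32))
        print(n,k,np.percentile(z,5).round(1),np.median(z[m]).round(1),'circ',round(cx,1),round(cy,1),round(r,1),'mean',tp.mean(0).round(1),len(tp))
    P0=P[{'top':slice(195,265),'scene':slice(170,250)}[n],{'top':slice(255,345),'scene':slice(235,335)}[n]].reshape(-1,3)
    for lo,hi in((58,66),(68,76),(96,104),(118,124),(128,150)):
        q=P0[(P0[:,2]>lo)&(P0[:,2]<hi)]
        if len(q):
            (cx,cy),r=cv2.minEnclosingCircle(q[:,:2].astype(np.float32));print(n,'mill',lo,len(q),q.mean(0).round(1),round(cx,1),round(cy,1),round(r,1))
            if lo==58: print(cv2.minAreaRect(q[:,:2].astype(np.float32)))
```

```text
top disc -3.5 13.9 circ 458.5 -154.5 185.2 mean [ 504.9 -293.4   44.5] 157
top spacer -3.7 16.0 circ 521.1 -89.4 165.2 mean [ 626.  -181.    32.8] 73
top ring -3.4 13.9 circ 413.9 -75.8 97.6 mean [ 424.8 -145.2   39.8] 139
top g1 -3.6 13.6 circ 514.6 -141.4 199.7 mean [ 613.9 -274.9   28.7] 164
top g2 -3.6 13.8 circ 466.6 -99.9 138.7 mean [ 517.7 -187.8   52.4] 154
top mill 58 1567 [508.6 115.   61.5] 510.7 109.9 127.0
((511.46429443359375, 102.72562408447266), (164.35989379882812, 224.66567993164062), 5.750718593597412)
top mill 68 877 [508.7 119.   70.2] 510.2 119.2 75.7
top mill 96 79 [508.6 117.9  99.3] 510.3 119.1 20.9
top mill 118 37 [510.  117.6 121. ] 510.5 118.9 12.4
top mill 128 18 [510.7 118.5 143.4] 510.1 119.4 10.3
scene disc -3.8 12.7 circ 364.8 -430.7 220.8 mean [ 497.8 -311.6   43.9] 299
scene spacer -4.0 14.2 circ 421.0 -373.3 301.0 mean [ 623.7 -189.6   24.1] 113
scene ring -3.6 13.0 circ 317.0 -352.3 253.4 mean [ 421.  -158.3   29.7] 194
scene mill 58 1426 [502.9 101.3  61.5] 509.9 109.5 126.4
((510.2347412109375, 101.75686645507812), (162.19537353515625, 222.0068817138672), 5.982485771179199)
scene mill 68 674 [504.7 109.8  70.1] 510.4 117.0 76.6
scene mill 96 77 [506.9 110.6  99.5] 508.8 116.0 21.2
scene mill 118 41 [508.2 113.9 120.3] 508.3 115.0 13.0
scene mill 128 33 [509.3 116.5 140.5] 509.3 117.8 11.7
```

View pics/z1.png

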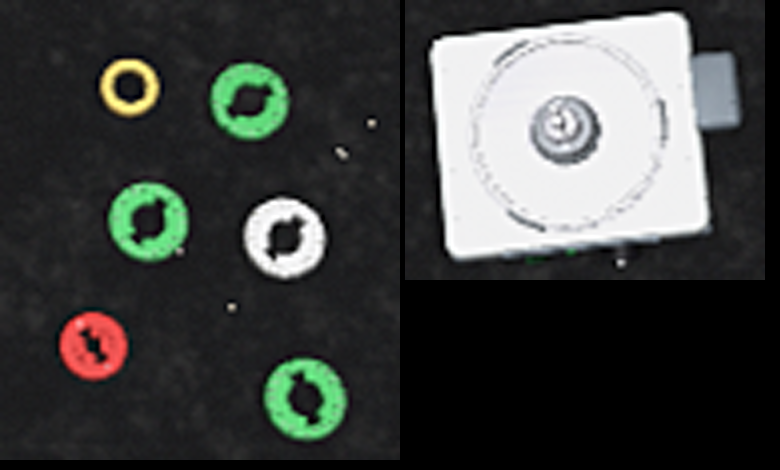

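View pics/z2.png

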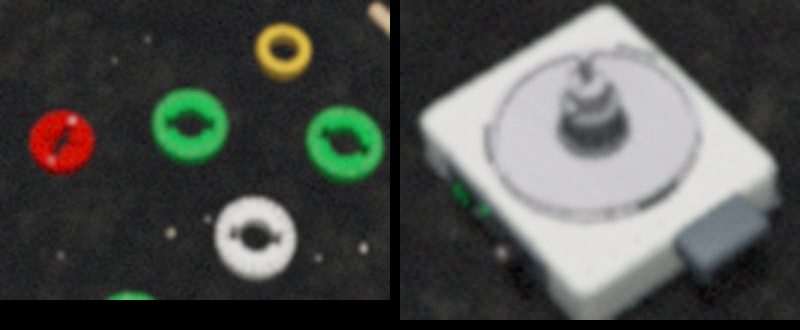

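```bash
cat > m.py <<'E'
from h import *
from scipy.optimize import least_squares
def avg(n,k):
    I=[];D=[]
    for _ in range(k):
        i,d=arm.get_image(n);I.append(i);D.append(np.where(d>0,d,np.nan))
    return np.mean(I,0),np.nanmedian(D,0)
def plane(n,uv,z):
    p=arm.camera_params(n);K=np.array(p['camera_matrix']);E=np.array(p['extrinsics']);R=E[:3,:3];t=E[:3,3]
    r=(np.linalg.inv(K)@np.c_[uv,np.ones(len(uv))].T).T@R; o=-R.T@t
    return o+r*((z-o[2])/r[:,2])[:,None]
E
python3 - <<'E'
from m import *
for n in('top','scene'):
    I,D=avg(n,3);np.savez('pics/avg_'+n,I=I,D=D);P=pts(n,D)
    hsv=cv2.cvtColor(I.astype(np.uint8),cv2.COLOR_RGB2HSV).astype(int);H,S,V=hsv[...,0],hsv[...,1],hsv[...,2]
    col=dict(disc=(V>110)&(S<60),spacer=(H>15)&(H<33)&(S>90),ring=((H<10)|(H>170))&(S>100))
    for k,(g,top,R) in dict(disc=((512,-243),14,30),spacer=((608,-142),16,22),ring=((440,-117),14,25)).items():
        m=(np.hypot(P[...,0]-g[0],P[...,1]-g[1])<45)&(abs(P[...,2]-top)<5)
        mm=m&col[k]
        v,u=np.nonzero(mm)
        zt=np.median(P[mm][:,2])
        q=plane(n,np.c_[u,v],top)
        # disc template: soft boundary fit
        (cx,cy),r=cv2.minEnclosingCircle(q[:,:2].astype(np.float32))
        # depth-only
        md=(np.hypot(P[...,0]-cx,P[...,1]-cy)<45)&(abs(P[...,2]-zt)<2)
        qq=P[md][:,:2];(ax,ay),ar=cv2.minEnclosingCircle(qq.astype(np.float32))
        print(n,k,len(u),'z',round(zt,1),'col',round(cx,1),round(cy,1),round(r,1),'mean',q.mean(0)[:2].round(1),'depth',round(ax,1),round(ay,1),round(ar,1),len(qq),qq.mean(0).round(1))
    # stud
    m=(np.hypot(P[...,0]-510,P[...,1]-118)<16)&(P[...,2]>136)
    q=P[m];print('lug',len(q),q.mean(0).round(1));c=np.cov(q[:,:2].T);w,V2=np.linalg.eigh(c);print(w,np.degrees(np.arctan2(V2[1,1],V2[0,1])))
    print(q.round(1).tolist())
E
```

```text
top disc 51 z 14.2 col 508.6 -281.6 20.4 mean [ 508.8 -279.1] depth 507.9 -300.4 29.5 150 [ 508.5 -298.7]
top spacer 40 z 15.6 col 625.4 -176.3 18.6 mean [ 622.5 -171.2] depth 629.3 -184.1 22.1 74 [ 627.8 -184.1]
top ring 116 z 13.3 col 425.8 -146.6 24.4 mean [ 428.9 -141.5] depth 425.2 -149.0 25.2 148 [ 426.3 -149. ]
lug 18 [510.7 118.4 143.8]
[ 5.35432044 29.69034654] -166.0185829808192
[[519.8, 122.3, 143.0], [519.7, 119.4, 143.9], [517.1, 119.5, 142.4], [514.0, 122.1, 145.1], [513.9, 119.2, 145.5], [514.1, 116.6, 143.6], [511.1, 122.0, 145.8], [511.0, 119.1, 146.0], [510.8, 116.2, 147.7], [512.1, 114.4, 136.5], [508.3, 121.9, 145.7], [508.3, 119.1, 145.8], [507.9, 116.1, 148.9], [509.0, 114.2, 138.2], [505.7, 119.3, 143.8], [505.8, 116.6, 142.6], [503.1, 116.7, 141.5], [500.1, 116.5, 143.4]]
scene disc 75 z 12.6 col 508.6 -282.1 19.8 mean [ 508.7 -280.9] depth 507.8 -302.9 30.1 295 [ 507.4 -300.4]
scene spacer 51 z 14.3 col 623.6 -177.6 19.7 mean [ 621.3 -174. ] depth 628.1 -185.8 22.2 107 [ 626.7 -186.7]
scene ring 159 z 12.6 col 426.3 -148.2 23.9 mean [ 428. -143.] depth 424.7 -150.3 25.2 221 [ 424.  -150.5]
lug 28 [509.1 116.6 142.3]
[ 6.39476356 45.24043004] -166.00843285463856
[[519.0, 121.8, 142.8], [520.9, 119.8, 143.5], [509.6, 120.9, 145.8], [512.0, 119.9, 145.2], [517.6, 119.7, 141.7], [520.0, 118.6, 141.2], [507.0, 122.1, 142.4], [508.0, 118.0, 145.7], [510.6, 117.6, 144.3], [512.2, 115.0, 145.8], [516.5, 118.0, 140.1], [520.1, 119.6, 136.1], [504.2, 116.8, 145.4], [506.4, 115.4, 145.2], [508.6, 113.9, 145.2], [511.2, 113.5, 143.9], [501.6, 118.2, 141.7], [503.0, 115.0, 143.9], [504.9, 112.9, 144.7], [508.1, 113.8, 141.6], [510.5, 112.8, 141.1], [497.8, 116.8, 141.6], [500.0, 115.5, 141.4], [502.7, 115.3, 139.7], [505.1, 114.2, 139.2], [507.9, 114.2, 137.3], [509.7, 112.0, 138.2], [498.6, 113.3, 140.4]]
```

Run:
```python
from m import *
out=[]
for n,off in(('top',(0,0)),('scene',(-.8,-2))):
    I=np.load(f'pics/avg_{n}.npz')['I'].astype(np.float32)
    p=arm.camera_params(n);K=np.array(p['camera_matrix']);E=np.array(p['extrinsics'])
    for k,c,z,rs in(('disc',(507.9,-300.4),14,(16.5,17.5,18.5)),('ring',(425.2,-148.7),14,(9,10.5,12))):
        c=np.array(c)+off
        g=(np.arange(200)-100)*.4
        X,Y=np.meshgrid(g,-g) # x right,y up
        w=np.stack([X+c[0],Y+c[1],X*0+z,X*0+1],-1)@E.T
        u=(K[0,0]*w[...,0]/w[...,2]+K[0,2]).astype(np.float32);v=(K[1,1]*w[...,1]/w[...,2]+K[1,2]).astype(np.float32)
        im=cv2.remap(I,u,v,cv2.INTER_CUBIC);out.append(np.clip(im,0,255).astype(np.uint8))
        gr=im[...,0] # red channel
        th=np.radians(np.arange(0,360,2))
        s=0
        for r in rs:
            s=s+cv2.remap(gr,(100+r*np.cos(th)/.4).astype(np.float32)[None],(100-r*np.sin(th)/.4).astype(np.float32)[None],cv2.INTER_LINEAR)[0]
        s=s/len(rs)
        wt=np.clip(np.percentile(s,70)-s,0,None)
        a=np.degrees(np.angle((wt*np.exp(2j*th)).sum()))/2
        print(n,k,'slot angle',round(a,1))
        print(s[::5].round(0))
cv2.imwrite('pics/rect.png',cv2.resize(np.hstack(out),None,fx=1,fy=1)[:,:,::-1])
```

```text
top disc slot angle -44.0
[248. 251. 253. 247. 247. 247. 244. 244. 247. 249. 252. 255. 227. 135.
  67.  36.  86. 247. 263. 249. 232. 242. 231. 221. 231. 225. 207. 205.
 232. 203.  53.  34.  45. 151. 254. 254.]
top ring slot angle 28.9
[155.  83.  42.  29.  63. 150. 228. 244. 241. 239. 234. 235. 240. 222.
 207. 223. 248. 255. 238. 185. 109.  34.  15.  80. 172. 244. 254. 252.
 247. 235. 216. 201. 204. 223. 249. 225.]
scene disc slot angle -41.0
[216. 215. 214. 214. 216. 218. 218. 218. 217. 218. 218. 205. 164. 125.
 102. 126. 192. 218. 219. 218. 220. 220. 220. 221. 221. 221. 220. 221.
 222. 217. 185. 127. 115. 140. 187. 214.]
scene ring slot angle 27.1
[190. 168. 134. 105. 101. 127. 163. 184. 189. 191. 192. 190. 180. 167.
 165. 175. 185. 181. 159. 134. 113. 111. 127. 156. 186. 203. 204. 204.
 203. 201. 193. 181. 173. 177. 188. 194.]
```

View pics/rect.png

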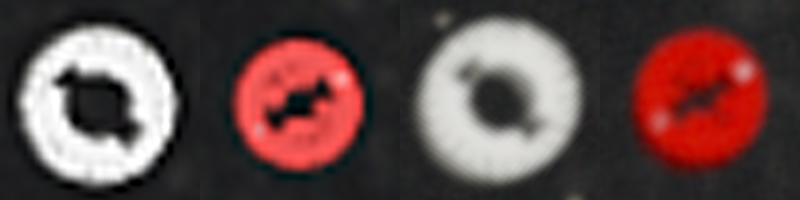

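The rectified crops show the disc's slots running at about -42° and the ring's openings and white dots at about +28° (world). Both cameras put the lug line at about +14°. Next: the tool yaw and the joint 6 bookkeeping.

Run:
```python
from h import *
from scipy.spatial.transform import Rotation as R
s=arm.read_state();r=R.from_quat(s['ee_rot']);M=r.as_matrix();print(M.round(3),s['position'],s['clock'])
ax=M[:,0];print('jaw yaw',np.degrees(np.arctan2(ax[1],ax[0])), 'j1',np.degrees(s['joints'][0]),'j6',np.degrees(s['joints'][5]))
```

```text
[[-0.36  -0.     0.933]
 [-0.933 -0.    -0.36 ]
 [ 0.    -1.     0.   ]] [224.66852131 583.10699875 231.13878913] 0.4
jaw yaw -111.07464010841028 j1 83.74306416435017 j6 -14.81610421904267
```

```bash
python3 -m creep '[[[225,-430,0],[0,0,-0.5],1],[[225,-430,0],[0,0,-0.5],1],[[225,-430,0],[0,0,-0.5],1],[[225,-430,0],[0,0,-0.5],1],[[225,-430,0],[0,0,-0.5],1],[[225,-430,0],[0,0,-0.5],1],[[225,-430,0],[0,0,-0.5],1],[[225,-430,0],[0,0,-0.5],1],[[225,-430,0],[0,0,-0.5],1],[[225,-430,0],[0,0,-0.5],1],[[225,-430,0],[0,0,-0.5],1]]'
```

```text
clock: 1.32
position: [437.7, 175.2, 231.8]
ee_rot: [-0.243, 0.664, -0.664, 0.244]
contact_force: [0.5, -0.3, -0.3]
gripper_width: 85.3
```

```bash
python3 -m creep '[[[70,-477,-50],[0,0,-0.547],1],[[70,-477,-50],[0,0,-0.547],1],[[70,-477,-50],[0,0,-0.547],1],[[70,-477,-50],[0,0,-0.547],1],[[70,-477,-50],[0,0,-0.547],1],[[70,-477,-50],[0,0,-0.547],1],[[70,-477,-50],[0,0,-0.547],1],[[70,-477,-50],[0,0,-0.547],1],[[70,-477,-50],[0,0,-0.547],1],[[70,-477,-50],[0,0,-0.547],1],[[70,-477,-50],[0,0,-0.547],1],[[70,-477,-50],[0,0,-0.547],1]]'
cat > st.py <<'E'
from h import *
from scipy.spatial.transform import Rotation as R
s=arm.read_state();M=R.from_quat(s['ee_rot']).as_matrix()
print(s['clock'],'pos',s['position'].round(2),'yaw',np.degrees(np.arctan2(M[1,0],M[0,0])).round(2),'down',M[:,1].round(4),'j',s['joints'].round(2),'F',s['contact_force'].round(2),'T',s['wrist_torque'].round(3),'w',round(s['gripper_width'],2))
E
python3 st.py
```

```text
clock: 2.32
position: [507.1, -303.4, 180.7]
ee_rot: [0.054, -0.705, 0.705, -0.054]
contact_force: [0.7, 0.3, -0.4]
gripper_width: 85.2
2.3167 pos [ 507.11 -303.42  180.67] yaw -171.2 down [-3.e-04 -4.e-04 -1.e+00] j [-0.27  0.37 -0.15  0.   -1.05  0.42] F [ 0.66  0.28 -0.39] T [ 0.053 -0.098  0.018] w 85.17
```

```bash
python3 -m creep '[[[1,2,-41],[0,0,0],1],[[1,2,-82],[0,0,0],1],[[1,2,-120],[0,0,0],1],[[1,2,-150],[0,0,0],1],[[1,2,-168],[0,0,0],1],[[1,2,-180],[0,0,0],1],[[1,2,-180],[0,0,0],1]]'; python3 st.py
python3 - <<'E'
from h import *
im,d=snap('scene','s1')
cv2.imwrite('pics/s1z.png',cv2.resize(im[230:380,280:460,::-1],None,fx=4,fy=4,interpolation=cv2.INTER_CUBIC))
E
```

```text
clock: 2.9
position: [506.1, -297.3, -1.9]
ee_rot: [-0.057, 0.706, -0.704, 0.053]
contact_force: [0.4, -0.3, -0.0]
gripper_width: 85.5
2.9 pos [ 506.09 -297.28   -1.89] yaw -171.1 down [-0.0061  0.002  -1.    ] j [-0.26  0.58 -0.34 -0.   -0.66  0.41] F [ 0.42 -0.28 -0.03] T [ 0.054 -0.009  0.001] w 85.52
```

View pics/s1z.png

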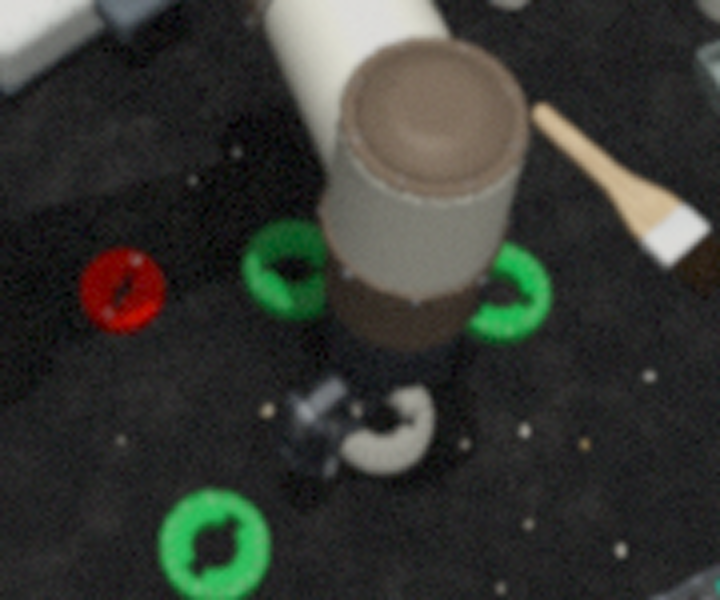

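The picture shows the gripper over the disc at around (385,430), with its near finger left of the disc at (315,440). The measured position overshot the command a little, so I'll let it settle.

```bash
python3 -m creep '[[[0,0,0],[0,0,0],1],[[0,0,0],[0,0,0],1]]'; python3 st.py
```

```text
clock: 3.12
position: [509.3, -298.2, 2.7]
ee_rot: [0.054, -0.705, 0.705, -0.056]
contact_force: [-0.2, 0.4, 0.3]
gripper_width: 85.5
3.1167 pos [ 509.28 -298.24    2.71] yaw -171.04 down [ 2.6e-03 -9.0e-04 -1.0e+00] j [-0.26  0.58 -0.33  0.   -0.66  0.41] F [-0.21  0.43  0.34] T [-0.007  0.003  0.043] w 85.51
```

```bash
python3 -m creep '[[[0,-3,-1],[0,0,0],1],[[0,-3,-1],[0,0,0],1],[[0,-3,-1],[0,0,0],0.3],[[0,-3,-1],[0,0,0],-0.3],[[0,-3,-1],[0,0,0],-1],[[0,-3,-1],[0,0,0],-1],[[0,-3,-1],[0,0,0],-1],[[0,-3,-1],[0,0,0],-1]]'; python3 st.py
```

```text
clock: 3.78
position: [508.5, -301.1, 1.3]
ee_rot: [0.055, -0.705, 0.705, -0.055]
contact_force: [-3.1, 0.3, 4.7]
gripper_width: 57.9
3.7833 pos [ 508.46 -301.11    1.34] yaw -171.03 down [ 7.e-04 -6.e-04 -1.e+00] j [-0.26  0.58 -0.33  0.   -0.66  0.42] F [-3.07  0.29  4.73] T [0.219 0.373 0.032] w 57.92
```

```bash
python3 -m creep '[[[0,0,10],[0,0,0],-1],[[0,0,35],[0,0,0],-1],[[0,0,75],[0,0,0],-1],[[0,30,115],[0,0,0.12],-1],[[0,65,150],[0,0,0.24],-1],[[1,100,170],[0,0,0.36],-1],[[1,135,180],[0,0,0.48],-1],[[1,170,184],[0,0,0.6],-1],[[1,205,184],[0,0,0.72],-1],[[1,240,184],[0,0,0.84],-1],[[1,280,184],[0,0,0.96],-1],[[1,315,184],[0,0,0.977],-1]]'; python3 st.py
python3 -m creep '[[[0,35,0],[0,0,0],-1],[[0,70,0],[0,0,0],-1],[[0,95,0],[0,0,0],-1],[[0,104,0],[0,0,0],-1],[[0,104,0],[0,0,0],-1],[[0,104,0],[0,0,0],-1],[[0,104,0],[0,0,0],-1]]'; python3 st.py
python3 - <<'E'
from h import *
im,d=snap('scene','s2')
cv2.imwrite('pics/s2z.png',cv2.resize(im[90:260,200:360,::-1],None,fx=4,fy=3.5,interpolation=cv2.INTER_CUBIC))
E
```

```text
clock: 4.78
position: [508.2, 16.1, 184.6]
ee_rot: [-0.381, 0.596, -0.596, 0.381]
contact_force: [0.9, 0.9, -1.9]
gripper_width: 57.4
4.7833 pos [508.22  16.14 184.57] yaw -114.83 down [-2.e-04  6.e-04 -1.e+00] j [ 0.35  0.23 -0.34 -0.   -1.    0.79] F [ 0.93  0.87 -1.87] T [ 0.008 -0.078 -0.04 ] w 57.45
clock: 5.37
position: [508.7, 117.1, 184.1]
ee_rot: [-0.38, 0.597, -0.597, 0.379]
contact_force: [-1.3, -0.3, -1.8]
gripper_width: 57.2
5.3667 pos [508.74 117.14 184.14] yaw -115.14 down [-9.e-04 -4.e-04 -1.e+00] j [ 0.54  0.25 -0.31 -0.   -1.01  0.59] F [-1.25 -0.26 -1.76] T [-0.063 -0.026  0.037] w 57.24
```

View pics/s2z.png

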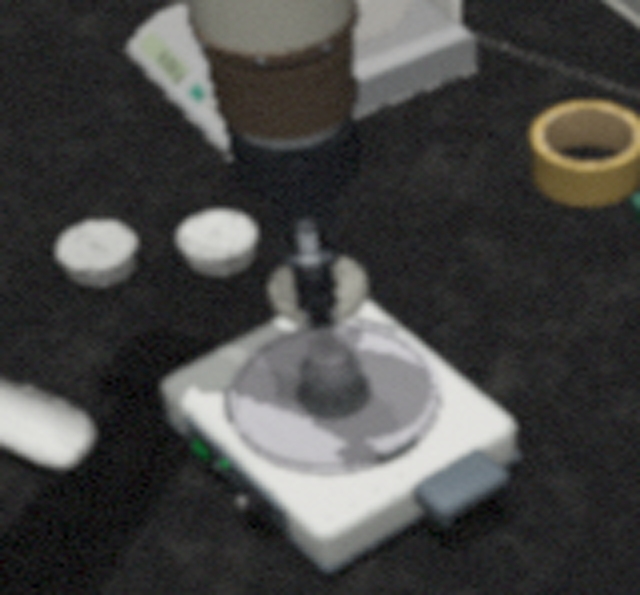

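Run:
```python
from m import *
d=np.load('pics/s2.npy');im=cv2.imread('pics/s2.png').astype(int);P=pts('scene',d)
m=(np.hypot(P[...,0]-508.7,P[...,1]-117.1)<40)&(P[...,2]>175)&(P[...,2]<204)&(im.min(2)>110)
q=P[m];print(len(q),np.percentile(q[:,2],[5,50,95]));t=q[q[:,2]>np.median(q[:,2])-3]
from scipy.spatial import ConvexHull
h=t[ConvexHull(t[:,:2]).vertices,:2]
f=least_squares(lambda p:np.hypot(h[:,0]-p[0],h[:,1]-p[1])-29.5,[508,117],loss='soft_l1');print(f.x,f.fun.round(1))
```

```text
172 [183.86627538 194.97084505 198.27425377]
[509.35462035 114.79759006] [ 0.3  5.   0.3 -0.4 -1.9 -0.7  0.2  3.6  0.4 -0.9 -0.5  0.3 -0.2]
```

```bash
python3 -m creep '[[[0.5,1.2,-20],[0,0,0],-1],[[0.5,1.2,-40],[0,0,0],-1],[[0.5,1.2,-52],[0,0,0],-1],[[0.5,1.2,-57],[0,0,0],-1],[[0.5,1.2,-60],[0,0,0],-1],[[0.5,1.2,-62],[0,0,0],-1],[[0.5,1.2,-64],[0,0,0],-1],[[0.5,1.2,-64],[0,0,0],-1]]'; python3 st.py
```

```text
clock: 6.08
position: [510.0, 119.2, 120.7]
ee_rot: [0.379, -0.597, 0.597, -0.38]
contact_force: [-0.2, -0.1, -1.8]
gripper_width: 57.4
6.0833 pos [509.99 119.24 120.73] yaw -115.1 down [ 8.e-04  4.e-04 -1.e+00] j [ 0.54  0.33 -0.39  0.   -0.85  0.59] F [-0.18 -0.05 -1.82] T [-0.051 -0.012  0.011] w 57.39
```

```bash
python3 -m creep '[[[0,0,-2],[0,0,0],-1],[[0,0,-4],[0,0,0],-1],[[0,0,-6],[0,0,0],-1],[[0,0,-8],[0,0,0],-1],[[0,0,-8],[0,0,0],-1],[[0,0,-8],[0,0,0],-1]]'; python3 st.py
```

```text
clock: 6.58
position: [509.6, 119.3, 112.2]
ee_rot: [0.38, -0.597, 0.597, -0.379]
contact_force: [0.2, 0.6, -2.9]
gripper_width: 57.4
6.5833 pos [509.6  119.29 112.15] yaw -115.07 down [-3.e-04 -3.e-04 -1.e+00] j [ 0.54  0.34 -0.4   0.   -0.83  0.59] F [ 0.19  0.64 -2.86] T [-0.009  0.05   0.033] w 57.42
```

```bash
python3 -m creep '[[[0,0,-2],[0,0,0],-1],[[0,0,-4],[0,0,0],-1],[[0,0,-5],[0,0,0],-1],[[0,0,-6],[0,0,0],-1],[[0,0,-6],[0,0,0],-1]]'; python3 st.py
```

```text
clock: 7.0
position: [509.5, 119.2, 106.0]
ee_rot: [-0.38, 0.597, -0.597, 0.379]
contact_force: [0.1, -0.6, -2.9]
gripper_width: 57.4
7.0 pos [509.55 119.24 106.03] yaw -115.09 down [-5.e-04 -2.e-04 -1.e+00] j [ 0.54  0.34 -0.41 -0.   -0.82  0.59] F [ 0.06 -0.62 -2.9 ] T [-0.027 -0.035 -0.019] w 57.37
```

```bash
python3 -m creep '[[[0,0,-1.5],[0,0,0],-1],[[0,0,-3],[0,0,0],-1],[[0,0,-3],[0,0,0],-1]]'; python3 st.py
```

```text
clock: 7.25
position: [509.5, 119.2, 103.0]
ee_rot: [-0.38, 0.597, -0.597, 0.379]
contact_force: [-0.2, 0.6, -2.5]
gripper_width: 57.4
7.25 pos [509.49 119.2  102.98] yaw -115.09 down [-6.e-04 -2.e-04 -1.e+00] j [ 0.54  0.35 -0.41 -0.   -0.81  0.59] F [-0.19  0.63 -2.5 ] T [-0.003 -0.028 -0.058] w 57.38
```

```bash
python3 -m creep '[[[0,0,-1],[0,0,0],-1],[[0,0,-2],[0,0,0],-1],[[0,0,-2],[0,0,0],-1]]'; python3 st.py;  python3 -m creep '[[[0,0,-1],[0,0,0],-1],[[0,0,-1],[0,0,0],-1]]'; python3 st.py
```

```text
clock: 7.5
position: [509.8, 119.3, 101.4]
ee_rot: [0.379, -0.597, 0.597, -0.38]
contact_force: [-0.6, -1.1, -0.5]
gripper_width: 57.1
7.5 pos [509.81 119.34 101.36] yaw -115.08 down [ 2.e-04 -0.e+00 -1.e+00] j [ 0.54  0.35 -0.41  0.   -0.81  0.59] F [-0.56 -1.06 -0.55] T [0.057 0.179 0.018] w 57.1
clock: 7.67
position: [509.8, 119.3, 100.5]
ee_rot: [0.379, -0.597, 0.597, -0.38]
contact_force: [-0.7, -0.7, 0.8]
gripper_width: 57.2
7.6667 pos [509.81 119.33 100.54] yaw -115.08 down [ 4.e-04  1.e-04 -1.e+00] j [ 0.54  0.35 -0.41  0.   -0.8   0.59] F [-0.7  -0.75  0.76] T [0.003 0.234 0.046] w 57.22
```

```bash
python3 -m creep '[[[0,0,0.5],[0,0,0],0],[[0,0,0.5],[0,0,0],1],[[0,0,0.5],[0,0,0],1],[[0,0,0.5],[0,0,0],1],[[0,0,0.5],[0,0,0],1]]'; python3 st.py
python3 - <<'E'
from h import *
im,d=snap('scene','s3')
cv2.imwrite('pics/s3z.png',cv2.resize(im[150:250,220:340,::-1],None,fx=5,fy=5,interpolation=cv2.INTER_CUBIC))
E
```

```text
clock: 8.08
position: [509.8, 119.3, 100.9]
ee_rot: [0.379, -0.597, 0.597, -0.38]
contact_force: [0.5, 0.6, -0.4]
gripper_width: 85.3
8.0833 pos [509.84 119.35 100.92] yaw -115.08 down [ 4.e-04  1.e-04 -1.e+00] j [ 0.54  0.35 -0.41  0.   -0.8   0.59] F [ 0.47  0.61 -0.36] T [-0.037  0.023 -0.028] w 85.3
```

View pics/s3z.png

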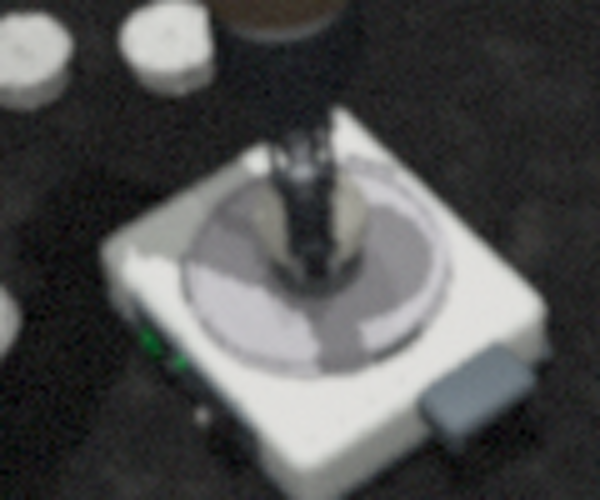

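```bash
python3 -m creep '[[[0,0,20],[0,0,0],1],[[0,0,50],[0,0,0],1],[[0,0,80],[0,0,0],1],[[15,-36,84],[0,0,-0.1],1],[[30,-73,84],[0,0,-0.2],1],[[44,-111,84],[0,0,-0.3],1],[[58,-149,84],[0,0,-0.4],1],[[72,-187,84],[0,0,-0.5],1],[[86,-225,84],[0,0,-0.61],1],[[100,-260,70],[0,0,-0.61],1],[[113,-290,55],[0,0,-0.61],1],[[119,-303,40],[0,0,-0.61],1]]'; python3 st.py
python3 - <<'E'
from m import *
im,d=snap('top','t3');P=pts('top',d)
cv2.imwrite('pics/t3z.png',cv2.resize(im[175:275,250:450,::-1],None,fx=4,fy=4,interpolation=cv2.INTER_CUBIC))
m=(np.hypot(P[...,0]-510,P[...,1]-119)<28)&(np.hypot(P[...,0]-510,P[...,1]-119)>17)
print(np.percentile(P[m][:,2],[10,30,50,70,90]))
m=(np.hypot(P[...,0]-510,P[...,1]-119)<40)&(abs(P[...,2]-114)<5);(x,y),r=cv2.minEnclosingCircle(P[m][:,:2].astype(np.float32));print(x,y,r)
E
```

```text
clock: 9.13
position: [629.8, -187.6, 140.0]
ee_rot: [0.181, -0.683, 0.684, -0.182]
contact_force: [0.1, 0.0, 0.4]
gripper_width: 85.6
9.1333 pos [ 629.75 -187.64  140.02] yaw -150.23 down [ 1.2e-03 -7.0e-04 -1.0e+00] j [-0.04  0.51 -0.03  0.   -1.03  0.56] F [0.15 0.01 0.41] T [ 0.033 -0.007  0.02 ] w 85.61
[106.53812874 111.33539913 112.88594773 113.97157398 115.44756144]
511.33648681640625 119.2252197265625 30.07583236694336
```

View pics/t3z.png

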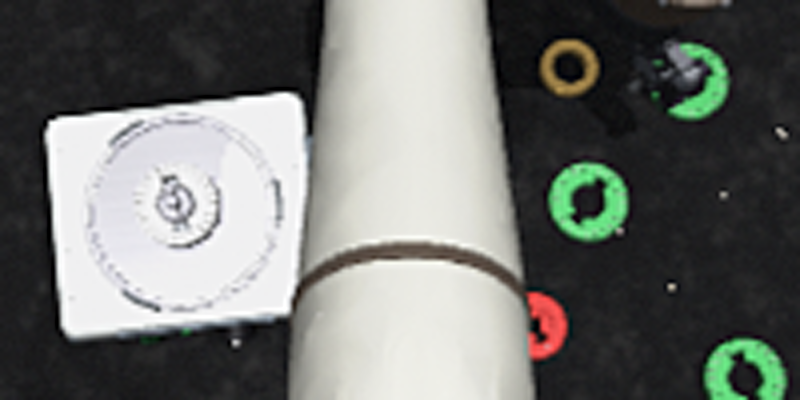

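The disc's top reads about 113.5 mm and its circle fits at (511,119), so it is home. The spacer at crop (570,68) hasn't moved. Descending on the spacer.

```bash
python3 -m creep '[[[0,0,-30],[0,0,0],1],[[0,0,-65],[0,0,0],1],[[0,0,-95],[0,0,0],1],[[0,0,-110],[0,0,0],1],[[0,0,-110],[0,0,0],1],[[0,0,-110],[0,0,0],1]]'; python3 st.py
```

```text
clock: 9.68
position: [628.5, -183.5, 30.3]
ee_rot: [-0.184, 0.683, -0.683, 0.182]
contact_force: [0.1, -0.0, 0.3]
gripper_width: 85.1
9.6833 pos [ 628.48 -183.54   30.32] yaw -149.99 down [-1.7e-03 -3.0e-04 -1.0e+00] j [-0.04  0.62 -0.14  0.   -0.81  0.56] F [ 0.13 -0.05  0.31] T [-0.031 -0.056  0.107] w 85.12
```

```bash
python3 -m creep '[[[0.3,-0.3,-15],[0,0,0],1],[[0.3,-0.3,-26],[0,0,0],1],[[0.3,-0.3,-28],[0,0,0],1],[[0.3,-0.3,-28],[0,0,0],0.2],[[0.3,-0.3,-28],[0,0,0],-0.4],[[0.3,-0.3,-28],[0,0,0],-1],[[0.3,-0.3,-28],[0,0,0],-1],[[0.3,-0.3,-28],[0,0,0],-1],[[0.3,-0.3,-28],[0,0,0],-1]]'; python3 st.py
```

```text
clock: 10.43
position: [630.0, -184.1, 4.3]
ee_rot: [0.182, -0.683, 0.683, -0.184]
contact_force: [-0.9, 0.3, 5.2]
gripper_width: 41.6
10.4333 pos [ 629.95 -184.14    4.29] yaw -150.0 down [ 2.4e-03 -5.0e-04 -1.0e+00] j [-0.04  0.66 -0.15  0.   -0.76  0.56] F [-0.93  0.25  5.2 ] T [ 0.155  0.165 -0.076] w 41.56
```

```bash
python3 -m creep '[[[0,0,10],[0,0,0],-1],[[0,0,40],[0,0,0],-1],[[0,0,80],[0,0,0],-1],[[-10,30,115],[0,0,0],-1],[[-25,65,145],[0,0,0],-1],[[-40,102,165],[0,0,0],-1],[[-55,139,180],[0,0,0],-1],[[-70,177,183],[0,0,0],-1],[[-84,214,183],[0,0,0],-1],[[-98,250,183],[0,0,0],-1],[[-110,280,183],[0,0,0],-1],[[-119.5,303.3,183],[0,0,0],-1]]'; python3 -m creep '[[[0,0,0],[0,0,0],-1],[[0,0,0],[0,0,0],-1],[[0,0,0],[0,0,0],-1]]'; python3 st.py
python3 - <<'E'
from m import *
im,d=snap('scene','s4')
cv2.imwrite('pics/s4z.png',cv2.resize(im[110:230,220:340,::-1],None,fx=5,fy=4.5,interpolation=cv2.INTER_CUBIC))
E
```

```text
clock: 11.43
position: [507.6, 121.9, 186.2]
ee_rot: [-0.183, 0.683, -0.683, 0.183]
contact_force: [-0.3, 1.0, -1.9]
gripper_width: 41.6
clock: 11.68
position: [509.2, 119.1, 185.9]
ee_rot: [0.183, -0.683, 0.683, -0.183]
contact_force: [0.1, 0.6, -1.2]
gripper_width: 41.9
11.6833 pos [509.23 119.12 185.85] yaw -150.02 down [-4.e-04 -2.e-04 -1.e+00] j [ 0.54  0.25 -0.31 -0.   -1.01 -0.02] F [ 0.13  0.57 -1.24] T [-0.049  0.005 -0.039] w 41.87
```

View pics/s4z.png

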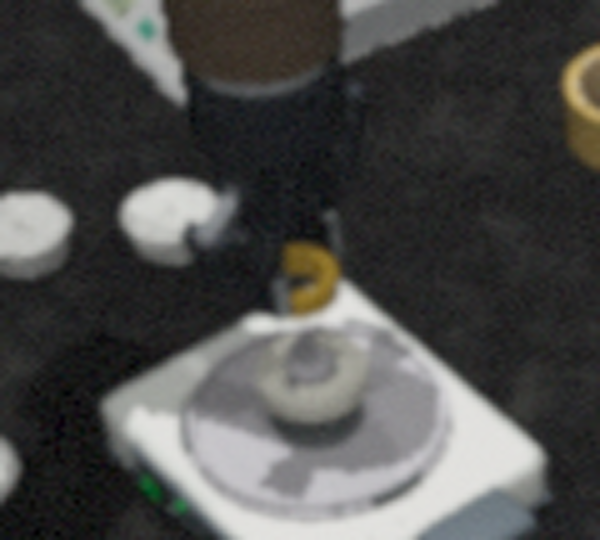

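Run:
```python
from m import *
from scipy.spatial import ConvexHull
d=np.load('pics/s4.npy');im=cv2.imread('pics/s4.png');P=pts('scene',d);h=cv2.cvtColor(im,cv2.COLOR_BGR2HSV).astype(int)
r=np.hypot(P[...,0]-509.7,P[...,1]-119)
m=(r<35)&(P[...,2]>178)&(P[...,2]<208)&(h[...,0]>12)&(h[...,0]<35)&(h[...,1]>90)
q=P[m];print(len(q),np.percentile(q[:,2],[5,50,95]));z=np.percentile(q[:,2],90)
t=q[q[:,2]>z-3.5];hh=t[ConvexHull(t[:,:2]).vertices,:2]
hh=hh[hh[:,0]+hh[:,1]*0>0];f=least_squares(lambda p:np.hypot(hh[:,0]-p[0],hh[:,1]-p[1])-21.6,[509,118],loss='soft_l1');print(f.x,f.fun.round(1))
m=(r<40)&(abs(P[...,2]-113)<3.5);hh=P[m];hh=hh[ConvexHull(hh[:,:2]).vertices];f=least_squares(lambda p:np.hypot(hh[:,0]-p[0],hh[:,1]-p[1])-29.6,[509,118],loss='soft_l1');print('disc',len(hh),f.x,f.fun.round(1))
```

```text
116 [183.89089465 195.58418683 199.10905959]
[509.92586406 117.30213611] [-7.4  2.9  0.9 -0.7 -1.3 -0.8  1.9  1.7  5.1]
disc 17 [509.83689236 116.8611243 ] [ 0.6  2.8  0.7  1.4  0.6 -0.2 -0.   0.6  2.   2.2  0.2  1.3 -0.2  0.4
  0.7 -0.  -0.4]
```

```bash
python3 -m creep '[[[0.3,0.2,-25],[0,0,0],-1],[[0.3,0.2,-45],[0,0,0],-1],[[0.3,0.2,-55],[0,0,0],-1],[[0.3,0.2,-59],[0,0,0],-1],[[0.3,0.2,-62],[0,0,0],-1],[[0.3,0.2,-64],[0,0,0],-1],[[0.3,0.2,-64],[0,0,0],-1]]'; python3 st.py;python3 -m creep '[[[0,0,-1],[0,0,0],-1],[[0,0,-2],[0,0,0],-1],[[0,0,-2],[0,0,0],-1]]'; python3 st.py
```

```text
clock: 12.32
position: [510.3, 119.4, 122.2]
ee_rot: [-0.182, 0.683, -0.683, 0.183]
contact_force: [1.1, 0.6, -1.3]
gripper_width: 41.9
12.3167 pos [510.3  119.42 122.25] yaw -150.06 down [ 9.e-04  4.e-04 -1.e+00] j [ 0.54  0.32 -0.39  0.   -0.86 -0.02] F [ 1.08  0.57 -1.32] T [-0.004 -0.002  0.021] w 41.91
clock: 12.57
position: [509.9, 119.6, 120.2]
ee_rot: [-0.183, 0.683, -0.683, 0.183]
contact_force: [-0.1, 0.2, -0.8]
gripper_width: 41.4
12.5667 pos [509.91 119.61 120.15] yaw -150.03 down [ 6.e-04  4.e-04 -1.e+00] j [ 0.54  0.33 -0.39 -0.   -0.85 -0.02] F [-0.09  0.23 -0.76] T [ 0.009 -0.015  0.029] w 41.45
```

```bash
python3 -m creep '[[[0,0,-1],[0,0,0],-1],[[0,0,-2],[0,0,0],-1],[[0,0,-2],[0,0,0],-1]]'; python3 st.py;python3 -m creep '[[[0,0,-0.7],[0,0,0],-1],[[0,0,-1.3],[0,0,0],-1],[[0,0,-1.3],[0,0,0],-1]]'; python3 st.py
```

```text
clock: 12.82
position: [509.7, 119.5, 117.7]
ee_rot: [-0.183, 0.683, -0.683, 0.183]
contact_force: [0.2, -0.2, -1.3]
gripper_width: 41.3
12.8167 pos [509.73 119.54 117.72] yaw -150.03 down [-1.e-04  0.e+00 -1.e+00] j [ 0.54  0.33 -0.4  -0.   -0.85 -0.02] F [ 0.19 -0.23 -1.28] T [-0.021  0.029 -0.002] w 41.34
clock: 13.07
position: [509.8, 119.5, 116.6]
ee_rot: [0.183, -0.683, 0.683, -0.183]
contact_force: [-1.2, 0.4, 0.1]
gripper_width: 41.8
13.0667 pos [509.83 119.54 116.58] yaw -150.03 down [ 1.e-04 -0.e+00 -1.e+00] j [ 0.54  0.33 -0.4   0.   -0.84 -0.02] F [-1.18  0.37  0.06] T [ 0.066  0.149 -0.005] w 41.82
```

```bash
python3 -m creep '[[[0,0,-0.6],[0,0,0],-1],[[0,0,-0.6],[0,0,0],-1]]'; python3 st.py; python3 -m creep '[[[0,0,0.6],[0,0,0],-0.2],[[0,0,0.6],[0,0,0],0.5],[[0,0,0.6],[0,0,0],1],[[0,0,0.6],[0,0,0],1],[[0,0,0.6],[0,0,0],1]]'; python3 st.py
python3 - <<'E'
from m import *
im,d=snap('scene','s5')
cv2.imwrite('pics/s5z.png',cv2.resize(im[150:250,220:340,::-1],None,fx=5,fy=5,interpolation=cv2.INTER_CUBIC))
E
```

```text
clock: 13.23
position: [509.9, 119.5, 116.0]
ee_rot: [0.183, -0.683, 0.683, -0.183]
contact_force: [-0.8, 0.1, 1.3]
gripper_width: 41.5
13.2333 pos [509.85 119.54 116.04] yaw -150.03 down [ 2.e-04  0.e+00 -1.e+00] j [ 0.54  0.33 -0.4   0.   -0.84 -0.02] F [-0.8   0.09  1.27] T [0.078 0.254 0.005] w 41.47
clock: 13.65
position: [509.8, 119.5, 116.5]
ee_rot: [0.183, -0.683, 0.683, -0.183]
contact_force: [0.2, -0.0, 0.4]
gripper_width: 85.3
13.65 pos [509.82 119.46 116.47] yaw -150.03 down [-0.e+00 -1.e-04 -1.e+00] j [ 0.54  0.33 -0.4   0.   -0.84 -0.02] F [ 0.17 -0.    0.42] T [-0.041  0.013  0.002] w 85.3
```

View pics/s5z.png

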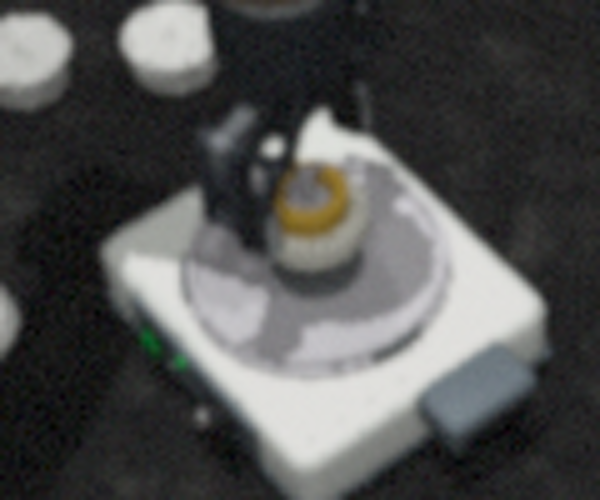

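```bash
python3 -m creep '[[[0,0,20],[0,0,0],1],[[0,0,45],[0,0,0],1],[[0,0,65],[0,0,0.12],1],[[-11,-34,69],[0,0,0.24],1],[[-22,-70,69],[0,0,0.36],1],[[-33,-107,69],[0,0,0.48],1],[[-45,-144,69],[0,0,0.6],1],[[-57,-181,60],[0,0,0.72],1],[[-68,-218,45],[0,0,0.84],1],[[-79,-250,20],[0,0,0.96],1],[[-84.6,-268.5,0],[0,0,1.08],1],[[-84.6,-268.5,-20],[0,0,1.134],1]]'; python3 -m creep '[[[0,0,-20],[0,0,0],1],[[0,0,-45],[0,0,0],1],[[0,0,-60],[0,0,0],1],[[0,0,-65],[0,0,0],1],[[0,0,-65],[0,0,0],1],[[0,0,-65],[0,0,0],1]]';python3 st.py
python3 - <<'E'
from m import *
I,D=avg('top',2);P=pts('top',D)
cv2.imwrite('pics/t6z.png',cv2.resize(I.astype(np.uint8)[175:285,250:450,::-1],None,fx=4,fy=4,interpolation=cv2.INTER_CUBIC))
r=np.hypot(P[...,0]-510,P[...,1]-119.3)
m=(r<27)&(abs(P[...,2]-130)<4);(x,y),rr=cv2.minEnclosingCircle(P[m][:,:2].astype(np.float32));print('spacer',x,y,rr,np.median(P[m][:,2]))
m=(r<35)&(abs(P[...,2]-113.5)<3);(x,y),rr=cv2.minEnclosingCircle(P[m][:,:2].astype(np.float32));print('disc',x,y,rr,np.median(P[m][:,2]))
q=P[(r<16)&(P[...,2]>137)];c=np.cov(q[:,:2].T);w,V=np.linalg.eigh(c);print('lug',len(q),q.mean(0),w,np.degrees(np.arctan2(V[1,1],V[0,1])))
E
```

```text
clock: 14.7
position: [422.9, -151.9, 95.4]
ee_rot: [0.521, -0.478, 0.478, -0.521]
contact_force: [-0.0, -0.5, 0.0]
gripper_width: 85.5
clock: 15.2
position: [425.8, -149.0, 32.0]
ee_rot: [-0.521, 0.478, -0.478, 0.521]
contact_force: [0.5, 0.2, -0.1]
gripper_width: 85.2
15.2 pos [ 425.78 -149.02   31.96] yaw -85.03 down [ 7.e-04 -2.e-04 -1.e+00] j [ 0.03  0.36 -0.66  0.   -0.55  1.63] F [ 0.49  0.19 -0.13] T [0.005 0.033 0.005] w 85.18
spacer 510.59722900390625 119.56474304199219 21.99217987060547 128.21137440616934
disc 511.2347717285156 119.08666229248047 29.939990997314453 112.47996481380167
lug 18 [510.66103556 118.41466119 143.77530502] [ 5.23033393 29.1092273 ] -166.68036319309758m.py:7: RuntimeWarning: All-NaN slice encountered
  return np.mean(I,0),np.nanmedian(D,0)
```

View pics/t6z.png

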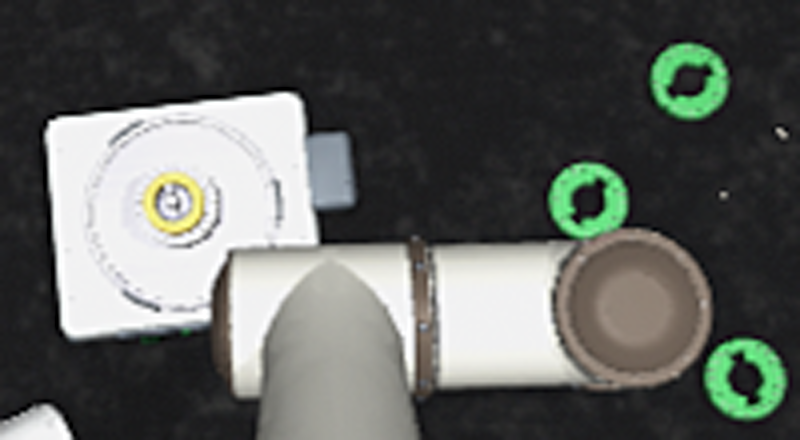

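```bash
python3 -m creep '[[[-0.4,0,-15],[0,0,0],1],[[-0.4,0,-26],[0,0,0],1],[[-0.4,0,-28.5],[0,0,0],1],[[-0.4,0,-28.5],[0,0,0],0.2],[[-0.4,0,-28.5],[0,0,0],-0.4],[[-0.4,0,-28.5],[0,0,0],-1],[[-0.4,0,-28.5],[0,0,0],-1],[[-0.4,0,-28.5],[0,0,0],-1],[[-0.4,0,-28.5],[0,0,0],-1]]'; python3 st.py
```

```text
clock: 16.05
position: [425.5, -149.0, 4.4]
ee_rot: [-0.521, 0.477, -0.478, 0.522]
contact_force: [-1.9, 0.3, 7.5]
gripper_width: 47.8
16.05 pos [ 425.54 -149.03    4.41] yaw -85.03 down [ 2.1e-03 -2.0e-04 -1.0e+00] j [ 0.03  0.42 -0.68  0.   -0.47  1.63] F [-1.87  0.25  7.48] T [ 0.249  0.423 -0.019] w 47.77
```

```bash
python3 -m creep '[[[0,0,10],[0,0,0],-1],[[0,0,40],[0,0,0],-1],[[0,0,80],[0,0,0],-1],[[8,25,115],[0,0,-0.06],-1],[[18,58,145],[0,0,-0.12],-1],[[29,93,165],[0,0,-0.18],-1],[[40,128,180],[0,0,-0.244],-1],[[51,163,182],[0,0,-0.244],-1],[[62,198,182],[0,0,-0.244],-1],[[73,232,182],[0,0,-0.244],-1],[[81,258,182],[0,0,-0.244],-1],[[84.4,268.4,182],[0,0,-0.244],-1]]'; python3 -m creep '[[[0,0,0],[0,0,0],-1],[[0,0,0],[0,0,0],-1],[[0,0,0],[0,0,0],-1]]'; python3 st.py
python3 - <<'E'
from m import *
from scipy.spatial import ConvexHull
im,d=snap('scene','s7')
cv2.imwrite('pics/s7z.png',cv2.resize(im[110:230,220:340,::-1],None,fx=5,fy=4.5,interpolation=cv2.INTER_CUBIC))
P=pts('scene',d);h=cv2.cvtColor(im,cv2.COLOR_RGB2HSV).astype(int)
r=np.hypot(P[...,0]-509.7,P[...,1]-119)
m=(r<38)&(P[...,2]>176)&(P[...,2]<208)&((h[...,0]<10)|(h[...,0]>170))&(h[...,1]>110)
q=P[m];print(len(q),np.percentile(q[:,2],[5,50,95]));z=np.percentile(q[:,2],90)
t=q[q[:,2]>z-3.5];hh=t[ConvexHull(t[:,:2]).vertices,:2]
f=least_squares(lambda p:np.hypot(hh[:,0]-p[0],hh[:,1]-p[1])-24.6,[509,118],loss='soft_l1');print(f.x,f.fun.round(1))
E
```

```text
clock: 17.05
position: [510.1, 122.6, 185.5]
ee_rot: [0.459, -0.537, 0.537, -0.461]
contact_force: [-0.1, -1.0, -1.0]
gripper_width: 46.9
clock: 17.3
position: [508.4, 118.3, 185.0]
ee_rot: [-0.459, 0.538, -0.538, 0.458]
contact_force: [0.2, 0.1, -0.8]
gripper_width: 47.4
17.3 pos [508.42 118.3  184.95] yaw -99.09 down [-9.e-04 -3.e-04 -1.e+00] j [ 0.54  0.25 -0.31 -0.   -1.01  0.87] F [ 0.17  0.13 -0.82] T [ 0.014  0.05  -0.04 ] w 47.41
102 [186.49621054 193.39356979 196.77765788]
[507.86768401 116.21678591] [-10.7  -5.    1.    2.    0.6  -0.6  -0.4  -0.1   0.3   0.1   0.6   1.3
   0.1  -1.1  -7.9]
```

View pics/s7z.png

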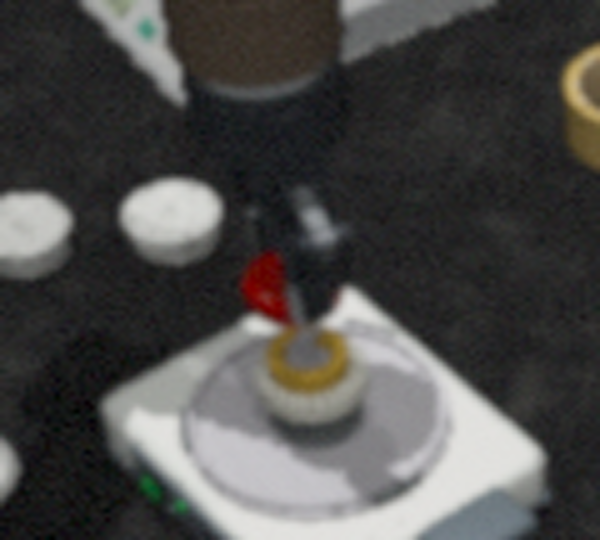

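```bash
python3 -m creep '[[[0.3,0,-15],[0,0,0],-1],[[0.3,0,-28],[0,0,0],-1],[[0.3,0,-32],[0,0,0],-1],[[0.3,0,-32],[0,0,0],-1],[[0.3,0,-32],[0,0,0],-1],[[0.3,0,-32],[0,0,0],-1]]'; python3 st.py
```

```text
clock: 17.85
position: [510.0, 119.2, 153.9]
ee_rot: [0.458, -0.538, 0.538, -0.459]
contact_force: [-0.2, -0.5, -1.0]
gripper_width: 46.9
17.85 pos [510.02 119.19 153.93] yaw -99.06 down [ 1.5e-03  5.0e-04 -1.0e+00] j [ 0.54  0.29 -0.35  0.   -0.93  0.87] F [-0.16 -0.49 -1.02] T [ 0.054 -0.007 -0.037] w 46.86
```

```bash
python3 -m creep '[[[0,0,-2],[0,0,0],-1],[[0,0,-4],[0,0,0],-1],[[0,0,-5],[0,0,0],-1],[[0,0,-6],[0,0,0],-1],[[0,0,-6],[0,0,0],-1]]'; python3 st.py;  python3 -m creep '[[[0,0,-0.7],[0,0,0],-1],[[0,0,-1.4],[0,0,0],-1],[[0,0,-2],[0,0,0],-1],[[0,0,-2],[0,0,0],-1]]'; python3 st.py
```

```text
clock: 18.27
position: [509.4, 119.4, 146.8]
ee_rot: [-0.459, 0.538, -0.538, 0.459]
contact_force: [0.1, -0.2, -0.6]
gripper_width: 47.0
18.2667 pos [509.38 119.39 146.82] yaw -99.04 down [-3.e-04 -2.e-04 -1.e+00] j [ 0.54  0.29 -0.36 -0.   -0.92  0.87] F [ 0.11 -0.16 -0.57] T [-0.064  0.032  0.004] w 46.96
clock: 18.6
position: [509.4, 119.4, 144.9]
ee_rot: [-0.459, 0.538, -0.538, 0.459]
contact_force: [-0.4, 0.2, -1.2]
gripper_width: 47.1
18.6 pos [509.41 119.38 144.86] yaw -99.04 down [-3.e-04 -1.e-04 -1.e+00] j [ 0.54  0.3  -0.36 -0.   -0.91  0.87] F [-0.41  0.22 -1.16] T [-0.029  0.014 -0.061] w 47.08
```

```bash
python3 -m creep '[[[0,0,-1],[0,0,0],-1],[[0,0,-2],[0,0,0],-1],[[0,0,-2],[0,0,0],-1]]'; python3 st.py;  python3 -m creep '[[[0,0,-1],[0,0,0],-1],[[0,0,-2],[0,0,0],-1],[[0,0,-2],[0,0,0],-1]]'; python3 st.py
```

```text
clock: 18.85
position: [509.3, 119.3, 142.8]
ee_rot: [-0.459, 0.538, -0.538, 0.459]
contact_force: [-0.8, -0.2, -1.8]
gripper_width: 47.1
18.85 pos [509.33 119.35 142.78] yaw -99.04 down [-4.e-04 -1.e-04 -1.e+00] j [ 0.54  0.3  -0.37 -0.   -0.91  0.87] F [-0.78 -0.19 -1.83] T [-0.013  0.008  0.023] w 47.08
clock: 19.1
position: [509.3, 119.3, 140.8]
ee_rot: [-0.459, 0.538, -0.538, 0.459]
contact_force: [-0.6, -0.6, -1.6]
gripper_width: 47.1
19.1 pos [509.35 119.34 140.76] yaw -99.04 down [-4.e-04 -2.e-04 -1.e+00] j [ 0.54  0.3  -0.37 -0.   -0.9   0.87] F [-0.63 -0.59 -1.57] T [-0.019  0.036 -0.004] w 47.1
```

```bash
python3 -m creep '[[[0,0,-1.5],[0,0,0],-1],[[0,0,-3],[0,0,0],-1],[[0,0,-4.5],[0,0,0],-1],[[0,0,-6],[0,0,0],-1],[[0,0,-6],[0,0,0],-1]]'; python3 st.py;  python3 -m creep '[[[0,0,-1],[0,0,0],-1],[[0,0,-2],[0,0,0],-1],[[0,0,-2],[0,0,0],-1]]'; python3 st.py
```

```text
clock: 19.52
position: [509.2, 119.3, 134.6]
ee_rot: [-0.459, 0.538, -0.538, 0.459]
contact_force: [-1.3, -0.8, -1.3]
gripper_width: 46.9
19.5167 pos [509.24 119.27 134.57] yaw -99.05 down [-8.e-04 -4.e-04 -1.e+00] j [ 0.54  0.31 -0.38 -0.   -0.89  0.87] F [-1.28 -0.76 -1.26] T [ 0.031 -0.073 -0.053] w 46.95
clock: 19.77
position: [509.5, 119.4, 132.9]
ee_rot: [0.459, -0.538, 0.538, -0.459]
contact_force: [-0.3, 0.9, -1.9]
gripper_width: 47.1
19.7667 pos [509.53 119.41 132.93] yaw -99.04 down [ 0.  0. -1.] j [ 0.54  0.31 -0.38  0.   -0.88  0.87] F [-0.34  0.87 -1.94] T [ 0.045  0.044 -0.044] w 47.08
```

```bash
python3 -m creep '[[[0,0,-0.7],[0,0,0],-1],[[0,0,-1.4],[0,0,0],-1],[[0,0,-1.4],[0,0,0],-1]]'; python3 st.py;  python3 -m creep '[[[0,0,-0.7],[0,0,0],-1],[[0,0,-1.4],[0,0,0],-1],[[0,0,-1.4],[0,0,0],-1]]'; python3 st.py; python3 -m creep '[[[0,0,-0.7],[0,0,0],-1],[[0,0,-1.4],[0,0,0],-1],[[0,0,-1.4],[0,0,0],-1]]'; python3 st.py
```

```text
clock: 20.02
position: [509.6, 119.4, 131.8]
ee_rot: [0.459, -0.538, 0.538, -0.459]
contact_force: [-0.8, -0.8, 0.6]
gripper_width: 47.3
20.0167 pos [509.58 119.42 131.77] yaw -99.04 down [ 3.e-04  0.e+00 -1.e+00] j [ 0.54  0.31 -0.38  0.   -0.88  0.87] F [-0.8  -0.84  0.57] T [0.023 0.172 0.026] w 47.31
clock: 20.27
position: [509.6, 119.4, 130.4]
ee_rot: [0.459, -0.538, 0.538, -0.459]
contact_force: [-0.4, -0.3, 2.2]
gripper_width: 47.1
20.2667 pos [509.59 119.45 130.43] yaw -99.03 down [ 4.e-04  1.e-04 -1.e+00] j [ 0.54  0.31 -0.38  0.   -0.88  0.87] F [-0.39 -0.33  2.19] T [-0.056  0.255 -0.01 ] w 47.09
clock: 20.52
position: [509.6, 119.4, 129.1]
ee_rot: [0.459, -0.538, 0.538, -0.459]
contact_force: [-1.5, -0.1, 4.2]
gripper_width: 47.4
20.5167 pos [509.63 119.41 129.05] yaw -99.03 down [ 4.e-04  0.e+00 -1.e+00] j [ 0.54  0.32 -0.38  0.   -0.87  0.87] F [-1.52 -0.11  4.16] T [-0.079  0.418  0.017] w 47.36
```

```bash
python3 -m creep '[[[0,0,-0.8],[0,0,0],-1],[[0,0,-1.6],[0,0,0],-1],[[0,0,-2.4],[0,0,0],-1],[[0,0,-2.8],[0,0,0],-1],[[0,0,-2.8],[0,0,0],-1]]'; python3 st.py
```

```text
clock: 20.93
position: [509.8, 119.4, 127.3]
ee_rot: [0.459, -0.537, 0.538, -0.459]
contact_force: [-3.9, -0.1, 10.4]
gripper_width: 47.3
20.9333 pos [509.76 119.43 127.33] yaw -99.01 down [ 9.e-04 -1.e-04 -1.e+00] j [ 0.54  0.32 -0.38  0.   -0.87  0.87] F [-3.87 -0.06 10.38] T [-0.127  1.122  0.009] w 47.27
```

```bash
python3 -m creep '[[[0,0,0.3],[0,0,-0.05],-1],[[0,0,0.3],[0,0,-0.1],-1],[[0,0,0.3],[0,0,-0.15],-1],[[0,0,0.3],[0,0,-0.2],-1],[[0,0,0.3],[0,0,-0.2],-1]]'; python3 st.py
```

```text
clock: 21.35
position: [510.7, 119.8, 127.4]
ee_rot: [0.402, -0.581, 0.582, -0.404]
contact_force: [-0.1, 0.1, 6.7]
gripper_width: 47.1
21.35 pos [510.74 119.78 127.4 ] yaw -110.56 down [ 3.1e-03  7.0e-04 -1.0e+00] j [ 0.54  0.32 -0.38  0.   -0.87  0.67] F [-0.09  0.07  6.73] T [-0.155  0.173 -0.058] w 47.07
```

```bash
python3 -m creep '[[[0,0,-0.5],[0,0,0],-1],[[0,0,-1],[0,0,0],-1],[[0,0,-1],[0,0,0],-1]]'; python3 st.py
```

```text
clock: 21.6
position: [510.9, 119.8, 127.3]
ee_rot: [0.402, -0.58, 0.581, -0.404]
contact_force: [-2.1, 0.5, 11.5]
gripper_width: 47.4
21.6 pos [510.87 119.78 127.34] yaw -110.46 down [ 3.5e-03  7.0e-04 -1.0e+00] j [ 0.54  0.32 -0.38  0.   -0.87  0.67] F [-2.05  0.5  11.47] T [-0.193  0.772 -0.106] w 47.42
```

```bash
python3 -m creep '[[[-0.4,0,0.6],[0,0,-0.06],-1],[[-0.7,-0.2,0.6],[0,0,-0.12],-1],[[-0.7,-0.2,0.6],[0,0,-0.18],-1],[[-0.7,-0.2,0.6],[0,0,-0.24],-1],[[-0.7,-0.2,0.6],[0,0,-0.24],-1]]'; python3 st.py
```

```text
clock: 22.02
position: [510.7, 119.7, 127.4]
ee_rot: [0.329, -0.625, 0.626, -0.332]
contact_force: [0.2, 1.1, 6.9]
gripper_width: 47.2
22.0167 pos [510.69 119.72 127.39] yaw -124.31 down [ 0.0046  0.001  -1.    ] j [ 0.54  0.32 -0.39  0.   -0.86  0.43] F [0.15 1.08 6.87] T [-0.205 -0.057 -0.076] w 47.17
```

```bash
python3 -m creep '[[[0,0,-0.1],[0,0,-0.06],-1],[[0,0,-0.1],[0,0,-0.12],-1],[[0,0,-0.1],[0,0,-0.18],-1],[[0,0,-0.1],[0,0,-0.24],-1],[[0,0,-0.1],[0,0,-0.3],-1],[[0,0,-0.1],[0,0,-0.3],-1]]'; python3 st.py
```

```text
clock: 22.52
position: [510.7, 119.7, 127.4]
ee_rot: [0.232, -0.667, 0.668, -0.235]
contact_force: [0.4, -1.1, 8.9]
gripper_width: 46.9
22.5167 pos [510.73 119.7  127.38] yaw -141.49 down [ 0.0046  0.001  -1.    ] j [ 0.54  0.32 -0.39  0.   -0.86  0.13] F [ 0.41 -1.11  8.89] T [-0.283 -0.025 -0.08 ] w 46.94
```

```bash
python3 -m creep '[[[0,0,0],[0,0,-0.06],-1],[[0,0,0],[0,0,-0.12],-1],[[0,0,0],[0,0,-0.18],-1],[[0,0,0],[0,0,-0.24],-1],[[0,0,0],[0,0,-0.3],-1],[[0,0,0],[0,0,-0.36],-1],[[0,0,0],[0,0,-0.42],-1],[[0,0,0],[0,0,-0.42],-1]]'; python3 st.py
```

```text
clock: 23.18
position: [510.6, 119.6, 127.4]
ee_rot: [-0.087, 0.702, -0.701, 0.09]
contact_force: [0.1, -1.5, 8.5]
gripper_width: 47.2
23.1833 pos [510.6  119.6  127.38] yaw -165.56 down [ 4.3e-03  8.0e-04 -1.0e+00] j [ 0.54  0.32 -0.39  0.   -0.86 -0.29] F [ 0.06 -1.45  8.47] T [-0.251  0.133 -0.065] w 47.2
```

Run:
```python
from m import *
im,d=snap('scene','s8')
cv2.imwrite('pics/s8z.png',cv2.resize(im[150:240,230:330,::-1],None,fx=6,fy=6,interpolation=cv2.INTER_CUBIC))
```

```text
(no output)
```

View pics/s8z.png

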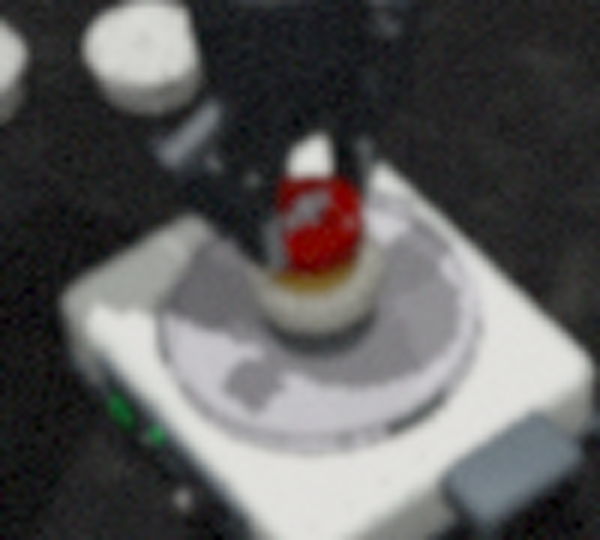

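The ring is under the lugs: the stud head lies across the red ring at crop (310,205). I've turned about 66° so far, with low torque. I'll go on to the stop in small steps.

```bash
python3 -m creep '[[[0,0,0],[0,0,-0.06],-1],[[0,0,0],[0,0,-0.12],-1],[[0,0,0],[0,0,-0.17],-1],[[0,0,0],[0,0,-0.17],-1]]'; python3 st.py; python3 -m creep '[[[0,0,0],[0,0,-0.04],-1],[[0,0,0],[0,0,-0.07],-1],[[0,0,0],[0,0,-0.07],-1]]'; python3 st.py
```

```text
clock: 23.57
position: [510.6, 119.6, 127.4]
ee_rot: [-0.028, 0.707, -0.706, 0.031]
contact_force: [0.0, -0.1, 8.2]
gripper_width: 47.3
23.5667 pos [510.58 119.6  127.38] yaw -175.29 down [ 4.3e-03  9.0e-04 -1.0e+00] j [ 0.54  0.32 -0.39  0.   -0.86 -0.46] F [ 0.05 -0.09  8.16] T [-0.295  0.124 -0.024] w 47.34
clock: 23.82
position: [510.5, 119.6, 127.4]
ee_rot: [-0.003, 0.707, -0.707, 0.006]
contact_force: [0.4, -0.6, 7.6]
gripper_width: 47.1
23.8167 pos [510.55 119.6  127.39] yaw -179.25 down [ 4.2e-03  9.0e-04 -1.0e+00] j [ 0.54  0.32 -0.39  0.   -0.86 -0.53] F [ 0.45 -0.64  7.63] T [-0.278  0.083 -0.021] w 47.09
```

```bash
python3 -m creep '[[[0,0,0],[0,0,-0.04],-1],[[0,0,0],[0,0,-0.06],-1],[[0,0,0],[0,0,-0.06],-1]]'; python3 st.py; python3 -m creep '[[[0,0,0],[0,0,-0.03],-1],[[0,0,0],[0,0,-0.05],-1],[[0,0,0],[0,0,-0.05],-1]]'; python3 st.py
```

```text
clock: 24.07
position: [510.5, 119.6, 127.4]
ee_rot: [0.018, 0.707, -0.707, -0.015]
contact_force: [0.1, -0.9, 7.9]
gripper_width: 47.0
24.0667 pos [510.53 119.61 127.39] yaw 177.33 down [ 4.2e-03  9.0e-04 -1.0e+00] j [ 0.54  0.32 -0.39  0.   -0.86 -0.59] F [ 0.14 -0.93  7.95] T [-0.253  0.173  0.037] w 47.02
clock: 24.32
position: [510.6, 119.4, 127.4]
ee_rot: [0.036, 0.707, -0.706, -0.033]
contact_force: [-0.2, -1.6, 7.6]
gripper_width: 47.2
24.3167 pos [510.58 119.45 127.38] yaw 174.47 down [ 4.2e-03  6.0e-04 -1.0e+00] j [ 0.54  0.32 -0.39  0.   -0.86 -0.64] F [-0.18 -1.57  7.6 ] T [-0.488  0.031  0.023] w 47.2
```

```bash
python3 -m creep '[[[0,0,0],[0,0,-0.03],-1],[[0,0,0],[0,0,-0.05],-1],[[0,0,0],[0,0,-0.05],-1]]'; python3 st.py
```

```text
clock: 24.57
position: [510.7, 119.1, 127.4]
ee_rot: [0.053, 0.705, -0.705, -0.05]
contact_force: [1.5, -2.2, 7.7]
gripper_width: 47.2
24.5667 pos [510.71 119.14 127.38] yaw 171.61 down [ 4.4e-03  1.0e-04 -1.0e+00] j [ 0.54  0.32 -0.39  0.   -0.86 -0.69] F [ 1.55 -2.25  7.73] T [-0.713 -0.161  0.021] w 47.24
```

```bash
python3 -m creep '[[[0,0,0.5],[0,0,0.04],-1],[[0,0,1],[0,0,0.04],-1],[[0,0,1.6],[0,0,0.04],-1],[[0,0,2.2],[0,0,0.04],-1],[[0,0,2.2],[0,0,0.04],-1]]'; python3 st.py; python3 -m creep '[[[0,0,0.5],[0,0,0],-1],[[0,0,1],[0,0,0],-1],[[0,0,1],[0,0,0],-1]]'; python3 st.py
```

```text
clock: 24.98
position: [510.4, 119.4, 128.7]
ee_rot: [0.039, 0.706, -0.706, -0.036]
contact_force: [4.6, -3.2, 4.2]
gripper_width: 47.2
24.9833 pos [510.4  119.35 128.68] yaw 173.88 down [ 3.6e-03  6.0e-04 -1.0e+00] j [ 0.54  0.32 -0.38  0.   -0.87 -0.65] F [ 4.57 -3.24  4.25] T [-0.864 -1.34   0.031] w 47.22
clock: 25.23
position: [510.2, 119.3, 129.3]
ee_rot: [0.039, 0.706, -0.706, -0.037]
contact_force: [5.2, -1.9, 2.5]
gripper_width: 46.9
25.2333 pos [510.19 119.29 129.31] yaw 173.87 down [ 3.e-03  4.e-04 -1.e+00] j [ 0.54  0.31 -0.38  0.   -0.87 -0.65] F [ 5.2  -1.94  2.49] T [-0.783 -1.413  0.029] w 46.86
```

```bash
python3 -m creep '[[[0.5,-0.2,0.3],[0,0,0],-1],[[0.7,-0.3,0.6],[0,0,0],-1],[[0.7,-0.3,0.9],[0,0,0],-1],[[0.7,-0.3,0.9],[0,0,0],-1]]'; python3 st.py
```

```text
clock: 25.57
position: [509.9, 119.1, 130.0]
ee_rot: [0.038, 0.706, -0.706, -0.037]
contact_force: [4.6, -0.9, 1.4]
gripper_width: 46.8
25.5667 pos [509.95 119.11 129.97] yaw 173.87 down [ 1.e-03  4.e-04 -1.e+00] j [ 0.54  0.31 -0.38  0.   -0.87 -0.65] F [ 4.62 -0.89  1.41] T [-0.372 -1.245  0.03 ] w 46.84
```

```bash
python3 -m creep '[[[0.3,0,0.4],[0,0,0],-1],[[0.3,0,0.6],[0,0,0],-1],[[0.3,0,0.6],[0,0,0],-1]]'; python3 st.py
```

```text
clock: 25.82
position: [509.6, 118.9, 130.4]
ee_rot: [-0.038, -0.706, 0.706, 0.038]
contact_force: [3.1, -1.4, 2.5]
gripper_width: 46.9
25.8167 pos [509.64 118.93 130.41] yaw 173.87 down [-3.e-04  0.e+00 -1.e+00] j [ 0.54  0.31 -0.38 -0.   -0.88 -0.65] F [ 3.13 -1.41  2.53] T [-0.264 -1.071  0.051] w 46.87
```

Now at about the expected height of 130.4. Releasing.

```bash
python3 -m creep '[[[0,0,0],[0,0,0],-0.25],[[0,0,0],[0,0,0],0],[[0,0,0],[0,0,0],0.6],[[0,0,0],[0,0,0],1],[[0,0,0],[0,0,0],1],[[0,0,0],[0,0,0],1]]'; python3 st.py
python3 -m creep '[[[0,0,10],[0,0,0],1],[[0,0,35],[0,0,0],1],[[0,0,70],[0,0,0],1],[[0,-40,80],[0,0,0],1],[[0,-80,80],[0,0,0],1],[[0,-120,80],[0,0,0],1],[[0,-160,80],[0,0,0],1],[[0,-200,80],[0,0,0],1],[[0,-240,80],[0,0,0],1],[[0,-240,80],[0,0,0],1]]'
cat > chk.py <<'E'
from m import *
import sys
t=sys.argv[1]
out=[]
for n,cr in(('top',(195,265,255,345)),('scene',(160,230,240,330))):
    I,D=avg(n,3);P=pts(n,D);a,b,c,e=cr
    out.append(cv2.resize(I.astype(np.uint8)[a:b,c:e,::-1],(396,308),interpolation=cv2.INTER_CUBIC))
    hsv=cv2.cvtColor(I.astype(np.uint8),cv2.COLOR_RGB2HSV).astype(int)
    bx=0 if n=='top' else -2
    r=np.hypot(P[...,0]-510,P[...,1]-119-bx)
    red=((hsv[...,0]<10)|(hsv[...,0]>170))&(hsv[...,1]>110)&(P[...,2]>120)&(r<32)
    q=P[red]
    A=np.c_[q[:,:2]-q[:,:2].mean(0),np.ones(len(q))]
    tt=np.abs(q[:,2]-np.percentile(q[:,2],60))<3
    co=np.linalg.lstsq(A[tt],q[tt][:,2],rcond=None)[0]
    (x,y),rr=cv2.minEnclosingCircle(q[tt][:,:2].astype(np.float32))
    print(n,'ring top',len(q),np.percentile(q[:,2],[20,50,80]).round(1),'plane',co.round(3),'circ',round(x,1),round(y,1),round(rr,1))
    m=(r>27)&(r<31)&(P[...,2]>104);print(' disc annulus z',np.median(P[m&(P[...,2]<118)][:,2]).round(1))
    q=P[(r<16)&(P[...,2]>140.5)];print(' head',len(q),q[:,2].max().round(1))
cv2.imwrite(f'pics/{t}.png',np.hstack(out))
E
python3 chk.py c1; python3 st.py
```

```text
clock: 26.32
position: [508.8, 118.7, 130.0]
ee_rot: [-0.037, -0.706, 0.706, 0.039]
contact_force: [-0.6, -0.6, 0.8]
gripper_width: 85.2
26.3167 pos [508.81 118.68 129.98] yaw 173.86 down [-2.2e-03 -6.0e-04 -1.0e+00] j [ 0.54  0.31 -0.38 -0.   -0.88 -0.65] F [-0.63 -0.62  0.75] T [ 0.015 -0.032 -0.01 ] w 85.24
clock: 27.15
position: [509.0, -126.3, 211.2]
ee_rot: [-0.04, -0.706, 0.706, 0.04]
contact_force: [1.3, 0.2, -0.3]
gripper_width: 85.7
top ring top 12 [139.6 140.8 142.6] plane [ -0.143   0.277 140.982] circ 499.1 136.3 11.4
 disc annulus z 109.8
27.3 pos [ 509.55 -121.48  210.91] yaw 173.79 down [ 1.e-04  3.e-04 -1.e+00] j [ 0.08  0.23 -0.27 -0.   -1.07 -0.18] F [-0.05  0.39  0.77] T [-0.013 -0.015  0.047] w 85.33Traceback (most recent call last):
  File "chk.py", line 19, in <module>
    q=P[(r<16)&(P[...,2]>140.5)];print(' head',len(q),q[:,2].max().round(1))
                                                      ~~~~~~~~~~^^
    return umr_maximum(a, axis, None, out, keepdims, initial, where)
ValueError: zero-size array to reduction operation maximum which has no identity
```

```bash
python3 -m creep '[[[0,-40,0],[0,0,0],1],[[0,-80,0],[0,0,0],1],[[0,-120,0],[0,0,0],1],[[0,-160,0],[0,0,0],1],[[0,-200,0],[0,0,0],1],[[0,-200,0],[0,0,0],1]]'; python3 chk.py c2
```

```text
clock: 27.8
position: [510.2, -325.0, 210.2]
ee_rot: [-0.039, -0.706, 0.707, 0.039]
contact_force: [1.3, -0.0, 0.5]
gripper_width: 84.9
top ring top 191 [138.1 139.4 140.8] plane [ 6.00000e-03 -1.00000e-02  1.39449e+02] circ 509.6 118.4 24.1
 disc annulus z 109.1
 head 34 147.9
scene ring top 215 [136.4 138.7 139.8] plane [0.00000e+00 2.00000e-03 1.38806e+02] circ 509.0 118.8 25.6
 disc annulus z 108.3
 head 31 148.2
```

View pics/c2.png

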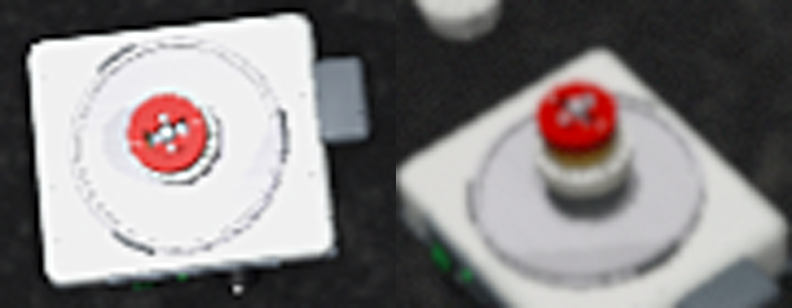

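Run:
```python
from m import *
def f(n,D,b):
    P=pts(n,np.where(D>0,D,np.nan));r=np.hypot(P[...,0]-510,P[...,1]-119-b);m=(r>25)&(r<31)&(P[...,2]>104)&(P[...,2]<118);return np.nanmedian(P[m][:,2]).round(2),np.nanpercentile(P[m][:,2],80).round(2),m.sum()
print(f('top',np.load('pics/t3.npy'),0))
I,D=avg('top',5);print(f('top',D,0))
# ring opening angle: rectified
p=arm.camera_params('top');K=p['camera_matrix'];E=p['extrinsics']
g=(np.arange(200)-100)*.3;X,Y=np.meshgrid(g,-g)
w=np.stack([X+509.8,Y+119,X*0+140,X*0+1],-1)@np.array(E).T
im=cv2.remap(I.astype(np.float32),(K[0,0]*w[...,0]/w[...,2]+K[0,2]).astype(np.float32),(K[1,1]*w[...,1]/w[...,2]+K[1,2]).astype(np.float32),cv2.INTER_CUBIC)
cv2.imwrite('pics/r9.png',cv2.resize(np.clip(im,0,255).astype(np.uint8)[:,:,::-1],(500,500)))
```

```text
(np.float64(112.63), np.float64(114.54), np.int64(109))
(np.float64(109.31), np.float64(110.14), np.int64(65))
```

View pics/r9.png

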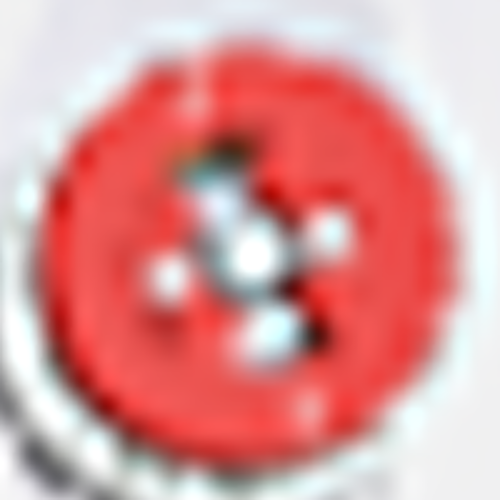

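The rectified view shows the lugs at (165,280) and (330,235), about 15°. The ring's white dots are at (195,90) and (310,410), about -70°, so the ring is turned about 85° and at its stop. Measured the same way, the disc has dropped about 4 mm from home, as locking requires. Handing in.

Run:
```python
from bench import arm
print(arm.read_state()['clock'], arm.job_done())
```

```text
the job is handed in; nothing more can be done
28.35 None
```

The rotor is back together and the job was handed in at 28.4 s; the hand-in gave no verdict.

- **Disc:** I read the dog angle (about 14°) from the lugs in the images and lined the slots up with it first. The disc slid down the post and dropped straight over the dogs, so no turning by feel was needed. It touched the seat lightly.
- **Spacer:** It was set on the disc and released. Both then measured within about 1.5 mm of the post's axis.
- **Ring:** The lugs entered the openings freely, and I pressed the ring down to the hub's hard stop. The push peaked at about 13 N, just above the stated 8 to 11 N but under 15 N. I turned it clockwise until side load built up at about 86–89°, backed off about 2°, let it rise and released it.

**Last checks:**
- The ring is level and about 1 mm off the axis. Its top read 138.8–139.4 mm against 140 mm nominal, and these cameras had read 1–2 mm low on known heights.
- The disc dropped 3.3–4.4 mm from home, against 4 mm expected.
- The ring's dots stand about 85° from the lug line, so the lugs are in the notches.
- The arm stood clear of everything.

**What did not go smoothly:**
- While letting the ring rise I saw a side force of up to about 5 N and a moment of about 1.4 N m. Both were gone after release.
- I did not re-measure the brush, vial and dish at the end; the arm never went close to them.

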